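# Change the die plates and lock the gang bolt

## Robot

A 6-joint arm with a two-finger parallel gripper is mounted at the origin on the work surface. World frame = base frame: x ahead of the robot, y to its left, z up, the work surface at z = 0. Lengths are in m, angles in rad, forces in N, time in s.
With the tool pointing down it reaches from about 0.25 to 0.775 m from the base axis. Payload 4 kg.
Tool frame: the origin (TCP) lies on the centre line of the jaws, within the pads' length; the fingertips stand 8 mm ahead of it and the grasp point (between the pads) lies 11 mm behind it; z points along the fingers, y is the direction in which the jaws open and shut (so a half turn about z gives the same grasp; the last joint's range is limited). The gripper opens to 94 mm and grips with 3 to 60 N. Pads are 16 mm wide; open, the fingers measure 119 mm over their backs; the gripper's body (75 mm by 177 mm) begins 78 mm behind the grasp point.
Start: joints at [-1.371, 0.087, 1.371, -0, 1.684, -0.103], TCP at [0.164, -0.525, 0.214] pointing down, gripper open.
Joint ranges: [-3.1, 3.1], [-0.76, 2.03], [0.27, 2.55], [-1.08, 4.22], [0.17, 2.65], [-2.57, 2.57]. Speed limits (rad/s): [2.79, 2.79, 3.14, 3.14, 3.14, 3.14].

## Interface

Orientations are given as [roll, pitch, yaw] about the fixed x, y, z axes, in that order (R = Rz(yaw) Ry(pitch) Rx(roll)).
In Python, from bench import robot, cams, close_job gives the robot as it stands.
- The arm moves only by the tool arm_command, never from a script. Its argument "plan" is one flat list of numbers, 7 for each row, row after row: the shift along the tool's x, y, z in cm, then the turn, a rotation vector about the tool's x, y, z in degrees, then the closure, from 0 (fully open) to 1 (shut). A call has 1 to 8 rows; each row shifts and turns the commanded pose from where the row before left it, along the tool's axes as they then stand; what a row does not reach is not made up. A row lasts 1/8 s, in which the tool goes at most 62.5 mm and 10.7 degrees, less where a joint would pass 70% of its speed; a pose out of reach is approached as far as the arm can. A call with a gripper value outside its range is refused whole. The fingers move at their own pace and stop on an object; the grip force is fixed at half the most. Time passes only in rows, so rows that do not move let the fingers close. It gives the time, the measured TCP pose, the force and the opening at its end, in the units of the state.
- robot.get_obs(): the state, without advancing time (a new reading comes with each control period).
- cams.snapshot(name): name is "scene" or "top" or "wrist"; returns a dict with "pixels" (400x640x3 uint8, red, green, blue), "fov_y" (degrees; the focal length in pixels is half the picture's height over the tangent of half this angle, whatever the lens; pixels are square), "cx", "cy" (the principal point, pixels), "k1" (the pictures are not rectified: a ray, as slopes to the right and down, at radius r is drawn at 1 + k1 r^2 times it, then the intrinsics apply), "camera_from_world" (4x4, takes a point from world to camera coordinates); the wrist camera has in their place "tool_from_camera" (4x4, takes a point from camera to tool coordinates, whose origin is the TCP and whose axes are the flange's). Camera axes: x right, y up, looking along -z (the intrinsics and any distortion apply to the point x, -y, -z); pixel columns grow to the right and rows downward; lengths in m; the calibration is good to about 2 mm. A picture is of the moment at which its call begins: read the wrist's pose just before it. There is no depth.
- close_job(): hands the job in, once; it reports no verdict.
The state is a dict: "time": time; "joint_positions": joint angles; "qvel": joint speeds; "joint_torque": joint torques, N m; "tool_pos": TCP position; "ee_rot": TCP orientation; "wrist_force": force on the tool from outside, world axes, zero at the start; "wrist_torque": the same for the moment, N m; "width": finger opening in m.
Only numpy, scipy, OpenCV 4.12 (cv2) and the standard library are available. Lean on these libraries where they do the work, as an engineer would, in place of code of your own. Each camera call takes 0.05 s, during which the arm holds its last target.

## Task

Change the die plates in the blue cradle: draw its bolt right back, take out the worn plate with the red grip and lay it flat in the grey scrap tray, lay every plate with a yellow grip flat in a bay of its own and press it firmly down until it sits level and flush with the frame, then slide the bolt fully home through its yellow keeper and let go. Which plate goes in which bay does not matter; do not tip over the oil bottle, the jar or the cup.

Things in the scene. Friction and masses are not known exactly. Their poses are not given: they have to be found in the camera images.
- cradle: blue fixed cradle, base 185 (x) x 410 (y) mm: three bays 100 mm apart along its y, each a pocket 116 (x) x 81 (y) mm, mouths bevelled 5 mm. Above the table: pocket ledge 22 mm, frame top 36. The bolt runs along the -x side, 88 mm from the bays' centre line, bar top 51 mm up, under bridges 58 mm high; the yellow keeper is at the -y end. Origin on the table under the middle bay, z up
- bolt (a joint): steel bolt, m towards the cradle's -y. 0 = drawn back, three tongues over the walls, bays open; 0.05 = home, tip through the yellow keeper, a tongue over each bay's -x end (36 to 52 mm from the bay's centre, 38.5 to 46.5 mm above the table). Stays where left, moves with about 4 N. Tongues clear flush plates; a proud plate stops them
- bolt_knob (a point): centre of the top of the bolt's black upright grip block, 88.5 mm above the table; the block is 26 mm (cradle x) by 14 mm (cradle y) and stands 38 mm above the bar. Moves with the bolt; axes as the cradle's
- bay0 (a point): centre of bay 0 at the ledge, 22 mm above the table: a plate that is fully home has its origin here. Axes as the cradle's
- seat0 (a joint): black rubber-topped seat (85 x 56 mm) in bay 0: 0 = standing 8 mm above the ledge, 0.008 = down level with it. Stiff: carries a plate's weight without moving, sinks under about 10 N more, and stays where it is left
- bay1 (a point): centre of bay 1 at the ledge, 22 mm above the table: a plate that is fully home has its origin here. Axes as the cradle's
- seat1 (a joint): black rubber-topped seat (85 x 56 mm) in bay 1: 0 = standing 8 mm above the ledge, 0.008 = down level with it. Stiff: carries a plate's weight without moving, sinks under about 10 N more, and stays where it is left
- bay2 (a point): centre of bay 2 at the ledge, 22 mm above the table: a plate that is fully home has its origin here. Axes as the cradle's
- seat2 (a joint): black rubber-topped seat (85 x 56 mm) in bay 2: 0 = standing 8 mm above the ledge, 0.008 = down level with it. Stiff: carries a plate's weight without moving, sinks under about 10 N more, and stays where it is left
- plate0: aluminium die plate 110 (x) x 75 (y) x 14 mm with a yellow bridge-shaped grip along its x axis on top; origin at the centre of the slab's underside, z up. The grip's crossbar, 50 mm long (x) and 14 wide (y), spans 36 to 48 mm above the origin. About 0.34 kg; both ends alike. None if absent
- plate1: aluminium die plate 110 (x) x 75 (y) x 14 mm with a yellow bridge-shaped grip along its x axis on top; origin at the centre of the slab's underside, z up. The grip's crossbar, 50 mm long (x) and 14 wide (y), spans 36 to 48 mm above the origin. About 0.34 kg; both ends alike. None if absent
- plate2: aluminium die plate 110 (x) x 75 (y) x 14 mm with a yellow bridge-shaped grip along its x axis on top; origin at the centre of the slab's underside, z up. The grip's crossbar, 50 mm long (x) and 14 wide (y), spans 36 to 48 mm above the origin. About 0.34 kg; both ends alike. None if absent
- worn0: worn copper-coloured plate, 100 (x) x 66 (y) x 6 mm, with the same grip in red (crossbar 50 x 14 mm, 28 to 40 mm above the origin); origin at the centre of the slab's underside, z up; 0.2 kg. If present it lies in bay 0 on the raised seat, below the bolt's tongues. Only one of the three worn plates is there; None if absent
- worn1: worn copper-coloured plate, 100 (x) x 66 (y) x 6 mm, with the same grip in red (crossbar 50 x 14 mm, 28 to 40 mm above the origin); origin at the centre of the slab's underside, z up; 0.2 kg. If present it lies in bay 1 on the raised seat, below the bolt's tongues. Only one of the three worn plates is there; None if absent
- worn2: worn copper-coloured plate, 100 (x) x 66 (y) x 6 mm, with the same grip in red (crossbar 50 x 14 mm, 28 to 40 mm above the origin); origin at the centre of the slab's underside, z up; 0.2 kg. If present it lies in bay 2 on the raised seat, below the bolt's tongues. Only one of the three worn plates is there; None if absent
- tray_in (a point): centre of the inner floor of the grey scrap tray, 4 to 5 mm above the table; the tray is open, fixed, 130 (x) x 100 (y) x 22 mm outside with 4 mm walls, standing among the plates; axes are the tray's
- offcut: bystander: dark steel block 90 x 60 x 30 mm; origin at the centre of its underside
- oil: bystander: green oil bottle, 60 mm across, 150 mm tall, origin at the centre of its underside
- jar: bystander: amber jar, 66 mm across, 85 mm tall, origin at the centre of its underside
- cup: bystander: steel cup, 70 mm across, 80 mm tall, origin at the centre of its underside
Not all that is in view belongs to the job. What is shaped like the plate1 but pink or turquoise is not meant. Leave any purple look-alike of the worn2 alone.

How it is judged:
By the outcome, as a careful person would: the job done as asked, in the order asked, and still so for the second after the job is handed in, with the robot touching nothing.
Of plate0, plate1, plate2 only 2 to 3 are there at a start; the rules pass over those that are not, and their reading is None.
Of worn0, worn1, worn2 only 1 to 1 are there at a start; the rules pass over those that are not, and their reading is None.
At some moment in a run one of plate0, plate1, plate2 may be knocked a few centimetres aside while the robot is not near it.
Once in a run the grip may slacken for a moment while it holds something.
It also fails if it takes over 210 s, if anything falls off the work surface, if the arm or the gripper's body presses on something with over 40 N, if the wrist force passes 120 N, or if a joint passes its speed limit or range.

## Working session

There is one attempt and no reset: what is moved stays moved. The work goes in short steps, Python scripts to look and compute and a tool call to move; the robot and the scene stay as the last step left them, time stands still between calls to the robot, and variables do not carry over. Pictures are saved under pics/ and viewed, and the job is handed in when it is done.

Besides the shell and the picture viewer there is one more tool, called after "Call:" by a JSON object that holds its "method" and its "body". arm_command: Moves the arm, as the interface text tells. Its arguments: {"type":"object","properties":{"plan":{"type":"array","items":{"type":"number"}}},"required":["plan"]}

```bash
ls; mkdir -p pics; cat > h.py <<'E'
import numpy as np, cv2
from bench import robot, cams
from scipy.spatial.transform import Rotation as R
def snap(n,name):
    o=robot.get_obs(); s=cams.snapshot(n)
    cv2.imwrite('pics/%s.png'%name, s['pixels'][:,:,::-1])
    if n=='wrist':
        T=np.eye(4);T[:3,:3]=R.from_euler('xyz',o['ee_rot']).as_matrix();T[:3,3]=o['tool_pos']
        s['W']=T@s['tool_from_camera']
    else: s['W']=np.linalg.inv(s['camera_from_world'])
    np.savez('pics/%s.npz'%name,**{k:v for k,v in s.items()})
    return s
def load(name): return dict(np.load('pics/%s.npz'%name))
def ray(s,u,v):
    f=200/np.tan(np.radians(float(s['fov_y']))/2)
    d=np.array([(u-s['cx'])/f,(v-s['cy'])/f],float); p=d.copy()
    for _ in range(30): p=d/(1+s['k1']*(p@p))
    W=s['W']; return W[:3,3],W[:3,:3]@np.array([p[0],-p[1],-1])
def at(s,u,v,z):
    c,d=ray(s,u,v); return c+d*(z-c[2])/d[2]
def px(s,P):
    f=200/np.tan(np.radians(float(s['fov_y']))/2)
    q=np.linalg.inv(s['W'])@np.append(P,1); x=np.array([q[0],-q[1]])/-q[2]
    return x*(1+s['k1']*(x@x))*f+np.array([s['cx'],s['cy']])
def crop(name,u0,u1,v0,v1,k,out):
    im=cv2.imread('pics/%s.png'%name)[v0:v1,u0:u1]
    cv2.imwrite('pics/%s.png'%out,cv2.resize(im,None,fx=k,fy=k,interpolation=cv2.INTER_CUBIC))
E
python3 - <<'E'
from h import *
for n in('scene','top','wrist'):
    s=snap(n,n+'0'); print(n,s['fov_y'],s['cx'],s['cy'],s['k1'],s['W'].round(3).tolist())
print(robot.get_obs())
E
```

```text
pics
scene 48.02680989909129 318.3324832007661 190.46487276447934 0.01484159400926774 [[-0.769, -0.444, 0.459, 1.035], [0.639, -0.517, 0.57, 0.522], [-0.016, 0.732, 0.681, 0.84], [0.0, 0.0, 0.0, 1.0]]
top 56.17495381344404 319.56626530992924 191.62845989703516 -0.03221486739176596 [[0.01, 0.999, -0.041, 0.479], [-1.0, 0.01, -0.002, -0.097], [-0.002, 0.041, 0.999, 1.201], [0.0, 0.0, 0.0, 1.0]]
wrist 67.41850227517763 321.9044527570978 198.5470760384713 -0.017270351175037158 [[0.297, 0.924, 0.239, 0.234], [-0.955, 0.288, 0.072, -0.503], [-0.002, -0.25, 0.968, 0.383], [0.0, 0.0, 0.0, 1.0]]
{'time': 0.15, 'joint_positions': array([-1.37108869e+00,  8.77802081e-02,  1.37192117e+00,  1.71509119e-05,
        1.68359968e+00, -1.03071219e-01]), 'qvel': array([-0.00027079, -0.00253141, -0.0040105 ,  0.00181221,  0.00010344,
       -0.00025852]), 'joint_torque': array([ 9.55964024e-04, -3.40643406e+01, -3.02792859e+01,  7.17998925e-02,
        3.05367855e-02, -1.21265621e-04]), 'tool_pos': array([ 0.16392881, -0.5245658 ,  0.21256865]), 'ee_rot': array([-3.13989508e+00, -1.92729751e-04,  3.02780612e-01]), 'wrist_force': array([ 0.07394871, -0.82183091,  0.34372295]), 'wrist_torque': array([-0.0006003 , -0.01572431,  0.01923507]), 'width': 0.09393867705669501}
```

View pics/top0.png

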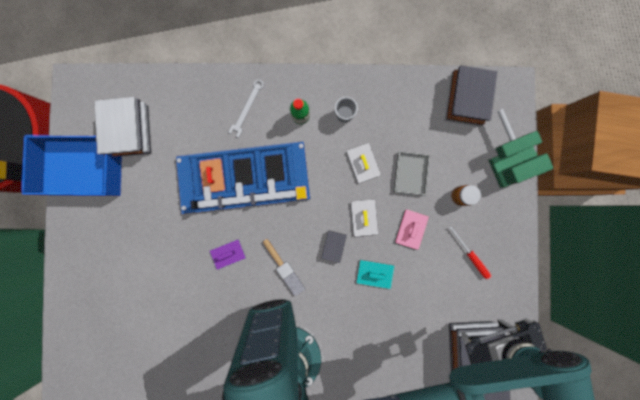

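View pics/scene0.png

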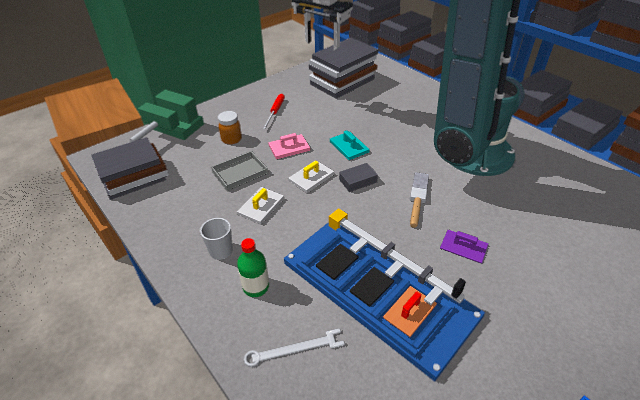

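View pics/wrist0.png

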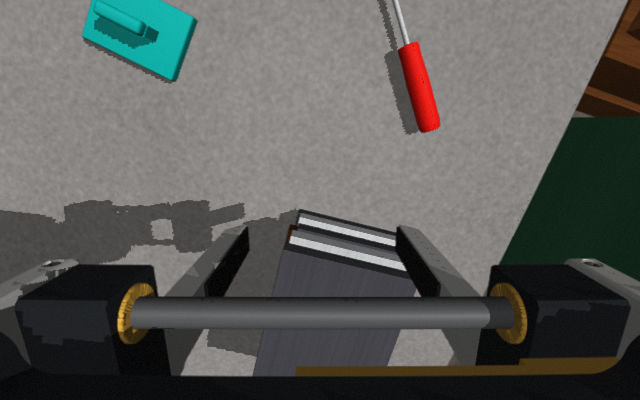

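```bash
python3 - <<'E'
from h import *
crop('top0',170,320,130,220,5,'c1'); crop('top0',320,450,130,260,5,'c2')
crop('scene0',280,490,190,380,3,'c3')
E
```

```text
(no output)
```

View pics/c1.png

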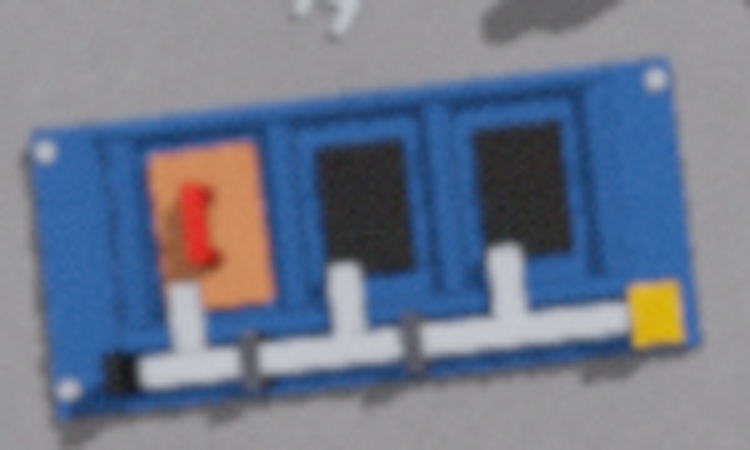

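View pics/c2.png

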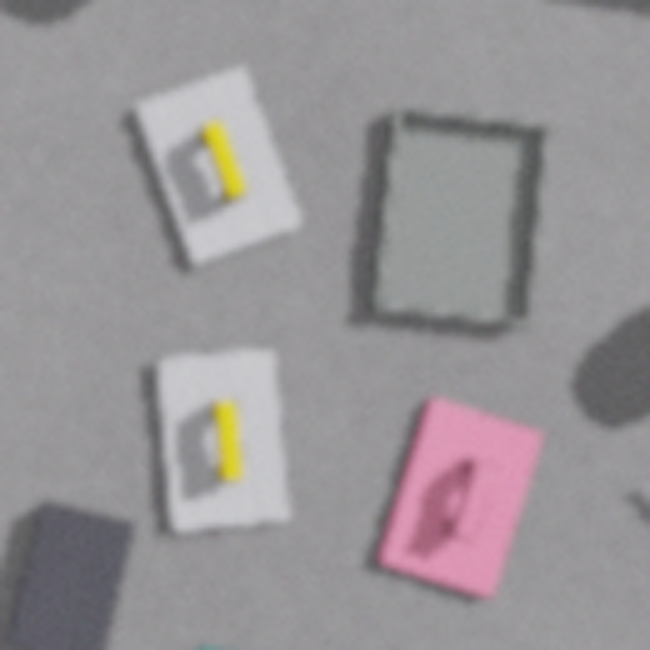

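View pics/c3.png

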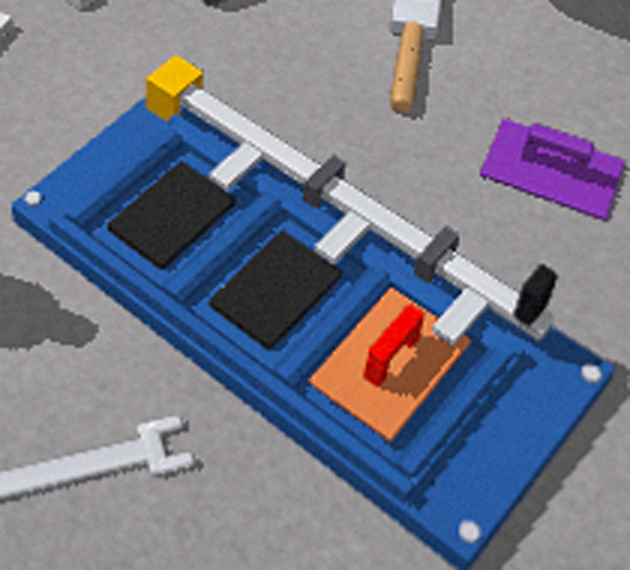

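```bash
cat > fit.py <<'E'
from h import *
from scipy.optimize import least_squares
def fit(obs,z,x0):
    # obs: list (s,u,v,lx,ly[,lz])
    def f(p):
        c,s_=np.cos(p[2]),np.sin(p[2]); r=[]
        for o in obs:
            s,u,v,lx,ly=o[:5]; lz=o[5] if len(o)>5 else z
            r+=list(px(s,[p[0]+c*lx-s_*ly,p[1]+s_*lx+c*ly,lz])-[u,v])
        return r
    q=least_squares(f,x0,loss='soft_l1'); return q.x,np.array(f(q.x)).reshape(-1,2)
E
python3 - <<'E'
from fit import *
t=load('top0');s=load('scene0')
X,Y=.0425,.028
def T(a,b):return 170+a/5,130+b/5
def S(a,b):return 280+a/3,190+b/3
obs=[]
for (off,pts) in((0,[(317,148,X,Y),(402,140,X,-Y),(413,268,-X,-Y)]),(-.1,[(474,130,X,Y),(562,122,X,-Y),(572,250,-X,-Y)])):
    for a,b,lx,ly in pts: obs.append((t,*T(a,b),lx,ly+off))
for (off,pts) in((-.1,[(182,163,-X,-Y),(235,203,-X,Y),(162,267,X,Y),(109,212,X,-Y)]),(0,[(288,233,-X,-Y),(342,270,-X,Y),(268,347,X,Y),(211,297,X,-Y)])):
    for a,b,lx,ly in pts: obs.append((s,*S(a,b),lx,ly+off))
for nm,ob in(('both',obs),('top',obs[:6]),('sc',obs[6:])):
    p,r=fit(ob,.03,[.5,.1,0]); print(nm,p.round(4),abs(r).max().round(2)); print(r.round(1).tolist())
p,_=fit(obs,.03,[.5,.1,0])
# knob from both views: block top centre in scene c3 (541,270); top c1 (122,373)
for nm,im,u,v in(('t',t,*T(122,373)),('s',s,*S(541,270))):
    P=at(im,u,v,.0885); d=P[:2]-p[:2]; c,q=np.cos(p[2]),np.sin(p[2])
    print(nm,P.round(4),'local',(c*d[0]+q*d[1]).round(4),(-q*d[0]+c*d[1]).round(4))
E
```

```text
both [0.5911 0.1484 0.1029] 2.49
[[-0.9, -1.4], [-0.2, -1.5], [-0.1, -0.3], [-0.7, -0.8], [-0.6, -0.9], [-0.2, 0.4], [0.7, -2.1], [1.2, -2.5], [0.2, -1.7], [-0.3, 2.5], [-1.5, -1.8], [0.7, 0.2], [0.2, -0.9], [-1.0, -0.0]]
top [0.5881 0.1467 0.1122] 0.95
[[-0.5, -0.4], [0.2, -0.6], [0.5, 0.6], [-0.3, -0.1], [-0.2, -0.3], [0.4, 0.9]]
sc [0.5928 0.1501 0.1102] 3.65
[[0.3, -1.1], [0.9, -1.6], [0.1, -0.6], [-0.6, 3.7], [-1.6, -0.9], [0.6, 1.0], [0.4, 0.1], [-1.0, 1.1]]
t [0.483  0.2781 0.0885] local -0.0942 0.1402
s [0.4807 0.2817 0.0885] local -0.0962 0.144
```

```bash
cat > go.py <<'E'
import sys
from h import *
o=robot.get_obs(); p=o['tool_pos']; M=R.from_euler('xyz',o['ee_rot'])
def go(x,y,z,yaw):
    d=M.inv().apply(np.array([x,y,z])-p)*100
    T=R.from_euler('xyz',[np.pi,0,yaw]); r=np.degrees((M.inv()*T).as_rotvec())
    print('shift cm',d.round(2),'turn deg',r.round(2),'rows',(np.linalg.norm(d)/6.25).round(1),(np.linalg.norm(r)/10.7).round(1),'| now',p.round(4),'rpy',o['ee_rot'].round(3),'F',o['wrist_force'].round(1),'w',round(o['width'],4),'t',round(o['time'],2))
if len(sys.argv)>4: go(*map(float,sys.argv[1:5]))
E
python3 go.py .52 .15 .27 .108
```

```text
shift cm [ 54.1  -53.78  -5.64] turn deg [-0.1  -0.   11.16] rows 12.2 1.0 | now [ 0.1639 -0.5246  0.2126] rpy [-3.14  -0.     0.303] F [ 0.1 -0.8  0.3] w 0.0939 t 0.15
```

Call:
{"method": "arm_command", "body": {"plan": [0, 0, -5.6, 0, 0, 0, 0.3, 4, -4, 0, 0, 0, 0, 0.3, 4.3, -4.2, 0, 0, 0, 0, 0.3, 4.3, -4.2, 0, 0, 0, 0, 0.3, 4.3, -4.2, 0, 0, 0, 0, 0.3, 4.3, -4.2, 0, 0, 0, 0, 0.3, 4.3, -4.2, 0, 0, 0, 0, 0.3, 4.3, -4.2, 0, 0, 0, 0, 0.3]}}

```text
time: 1.15
tool_pos: [0.3618, -0.1556, 0.2693]
ee_rot: [3.141, -0.0, 0.302]
wrist_force: [0.3, -0.6, -0.4]
width: 0.0659
```

```bash
python3 go.py .52 .15 .27 .108
```

```text
shift cm [ 24.2  -24.46  -0.07] turn deg [ 0.02 -0.02 11.13] rows 5.5 1.0 | now [ 0.3618 -0.1556  0.2693] rpy [ 3.141 -0.     0.302] F [ 0.3 -0.6 -0.4] w 0.0659 t 1.15
```

Call:
{"method": "arm_command", "body": {"plan": [4.0, -4.1, 0, 0, 0, 0, 0.3, 4.0, -4.1, 0, 0, 0, 0, 0.3, 4.0, -4.1, 0, 0, 0, 0, 0.3, 4.0, -4.1, 0, 0, 0, 0, 0.3, 4.0, -4.1, 0, 0, 0, 0, 0.3, 4.0, -4.0, 0, 0, 0, 5.6, 0.3, 0, 0, 0, 0, 0, 5.5, 0.3, 0, 0, 0, 0, 0, 0, 0.3]}}

```text
time: 2.15
tool_pos: [0.5173, 0.1486, 0.2686]
ee_rot: [3.141, 0.002, 0.111]
wrist_force: [0.5, 0.3, -0.0]
width: 0.0658
```

```bash
python3 - <<'E'
from h import *
snap('wrist','w1')
E
python3 go.py .52 .15 .27 .108
```

```text
shift cm [ 0.3  -0.16 -0.1 ] turn deg [0.02 0.05 0.17] rows 0.1 0.0 | now [0.5172 0.148  0.269 ] rpy [3.141e+00 1.000e-03 1.110e-01] F [0.5 0.4 0.1] w 0.0657 t 2.2
```

View pics/w1.png

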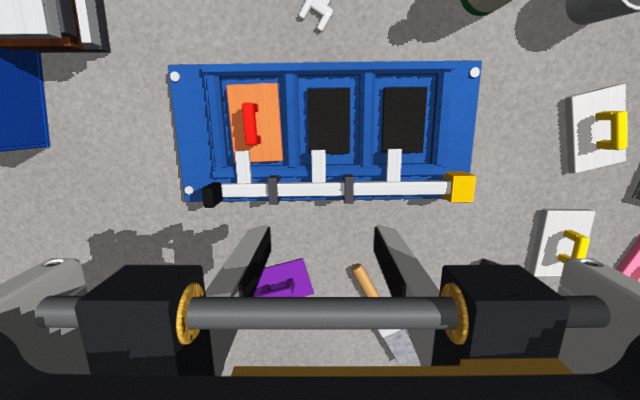

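```bash
python3 - <<'E'
from h import *
crop('w1',165,325,55,215,5,'c4');crop('w1',320,485,55,215,4.8,'c5')
E
```

```text
(no output)
```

View pics/c4.png

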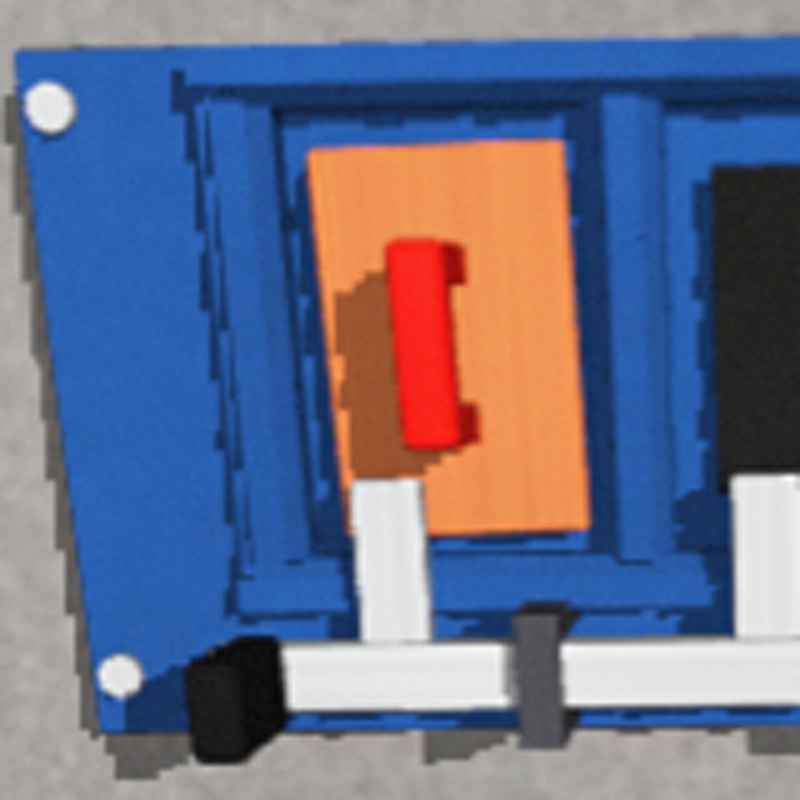

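View pics/c5.png

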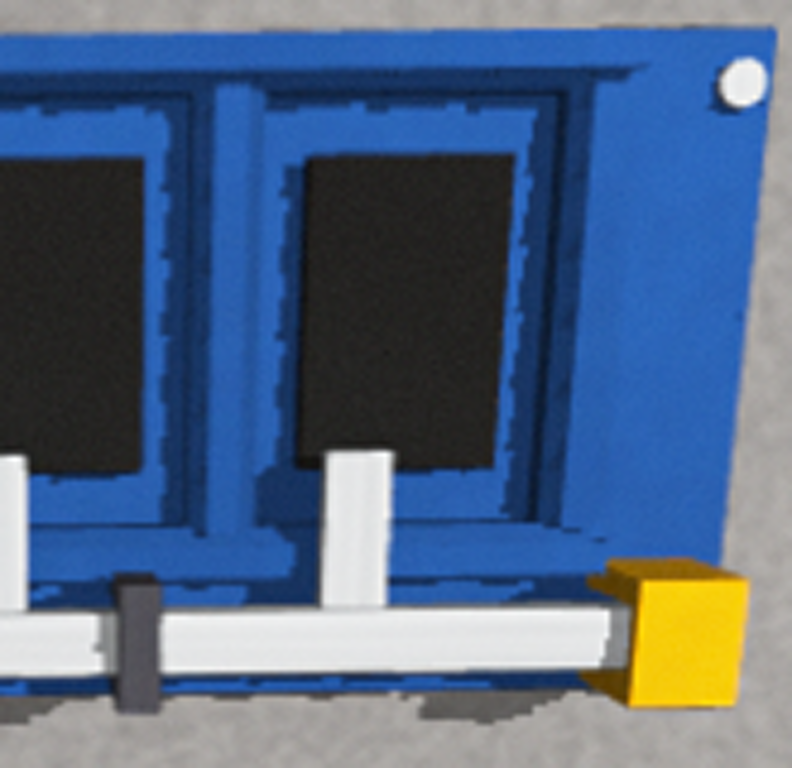

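```bash
python3 - <<'E'
from fit import *
w=load('w1')
X,Y=.0425,.028
A=lambda a,b:(165+a/5,55+b/5)
B=lambda a,b:(320+a/4.8,55+b/4.8)
obs=[(w,*B(308,155),X,Y-.1),(w,*B(514,153),X,-Y-.1),(w,*B(297,467),-X,Y-.1),(w,*B(492,468),-X,-Y-.1),(w,*B(143,158),X,-Y),(w,*B(141,473),-X,-Y),(w,*A(712,167),X,Y),(w,*A(718,492),-X,Y)]
p,r=fit(obs,.03,[.59,.15,.1]);print(p.round(4),r.round(1).tolist())
c,q=np.cos(p[2]),np.sin(p[2])
def loc(P):
    d=P[:2]-p[:2]; return (c*d[0]+q*d[1]).round(4),(-q*d[0]+c*d[1]).round(4)
for n,a,b,z in(('knob',217,708,.0885),('knobL',188,700,.0885),('knobR',243,705,.0885),('redtop',417,240,.07),('redbot',430,447,.07),('worn+x+y',308,150,.036),('worn+x-y',563,140,.036),('worn-x-y',588,528,.036)):
    P=at(w,*A(a,b),z);print(n,P.round(4),loc(P))
for y in(-.1,0,.1): print('bay',y,(p[0]-q*y).round(4),(p[1]+c*y).round(4))
E
```

```text
[0.5904 0.1484 0.1229] [[0.0, -0.3], [0.5, -0.3], [-0.1, 1.0], [0.5, 0.3], [0.2, -0.5], [0.0, 0.1], [-0.9, -0.4], [-0.5, 0.8]]
knob [0.4875 0.2837 0.0885] (np.float64(-0.0855), np.float64(0.1469))
knobL [0.4887 0.2908 0.0885] (np.float64(-0.0834), np.float64(0.1538))
knobR [0.489  0.2775 0.0885] (np.float64(-0.0848), np.float64(0.1406))
redtop [0.6013 0.2454 0.07  ] (np.float64(0.0227), np.float64(0.0949))
redbot [0.5535 0.2398 0.07  ] (np.float64(-0.0254), np.float64(0.0953))
worn+x+y [0.6212 0.2822 0.036 ] (np.float64(0.047), np.float64(0.129))
worn+x-y [0.6305 0.218  0.036 ] (np.float64(0.0483), np.float64(0.0642))
worn-x-y [0.5332 0.204  0.036 ] (np.float64(-0.05), np.float64(0.0622))
bay -0.1 0.6026 0.0491
bay 0 0.5904 0.1484
bay 0.1 0.5781 0.2476
```

```bash
python3 go.py .486 .283 .13 .117
```

```text
shift cm [ -1.6  -13.76  13.9 ] turn deg [ 0.02  0.05 -0.35] rows 3.1 0.0 | now [0.5172 0.148  0.269 ] rpy [3.141e+00 1.000e-03 1.110e-01] F [0.5 0.4 0.1] w 0.0657 t 2.2
```

Call:
{"method": "arm_command", "body": {"plan": [-0.4, -4.6, 0, 0, 0, -0.3, 0.3, -0.6, -4.6, 2, 0, 0, 0, 0.3, -0.6, -4.6, 4, 0, 0, 0, 0.3, 0, 0, 4, 0, 0, 0, 0.3, 0, 0, 3.9, 0, 0, 0, 0.3, 0, 0, 0, 0, 0, 0, 0.3, 0, 0, 0, 0, 0, 0, 0.3]}}

```text
time: 3.08
tool_pos: [0.487, 0.2831, 0.1324]
ee_rot: [-3.141, -0.003, 0.114]
wrist_force: [0.8, 1.1, 0.5]
width: 0.0661
```

```bash
python3 - <<'E'
from h import *
snap('wrist','w2');snap('scene','s2')
crop('s2',380,540,180,340,4,'s2c')
E
python3 go.py .486 .283 .068 .117
```

```text
shift cm [-0.2   0.04  6.54] turn deg [-0.09 -0.28 -0.18] rows 1.0 0.0 | now [0.4876 0.2835 0.1334] rpy [-3.14  -0.005  0.114] F [-0.1 -0.2  1.2] w 0.066 t 3.17
```

View pics/w2.png

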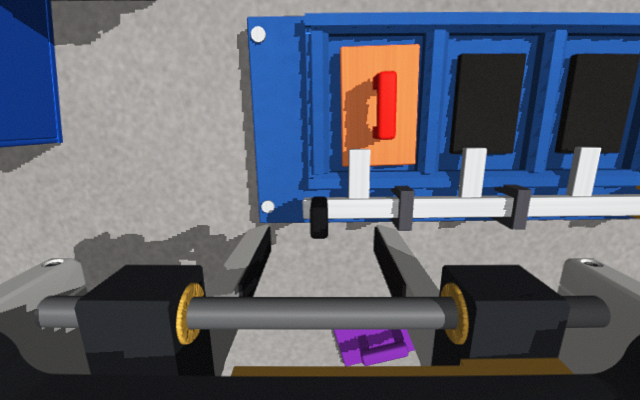

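View pics/s2c.png

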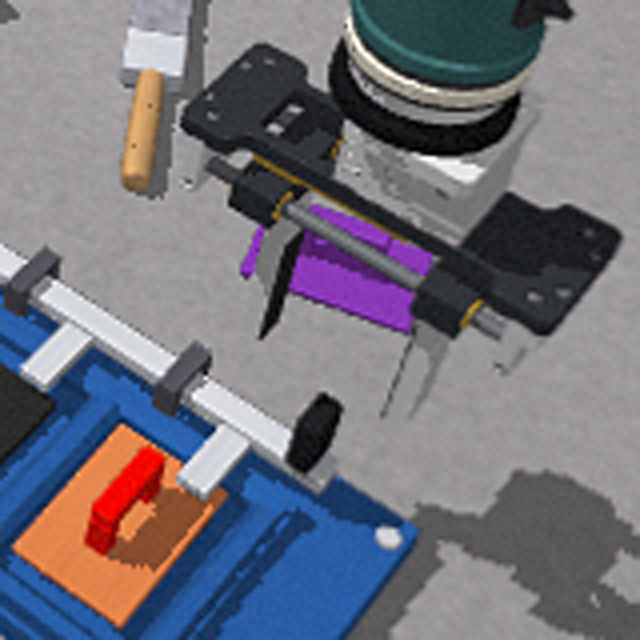

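```bash
python3 - <<'E'
from h import *
w=load('w2');s=load('s2')
o=robot.get_obs();p=o['tool_pos']
for n,im in(('w',w),('s',s)):
    print(n,'tcp',px(im,p).round(1),'below .0885',px(im,[p[0],p[1],.0885]).round(1))
print(at(w,319,233,.0885).round(4), at(w,319,203,.0885).round(4),at(s,380+325/4,180+408/4,.0885).round(4))
E
python3 - <<'E'
import sys;sys.path.insert(0,'.')
E
python3 -c "
from h import *
crop('w2',280,360,180,260,8,'w2c')"
```

```text
w tcp [322.2 245.2] below .0885 [322.2 221.4]
s tcp [463.5 268.7] below .0885 [458.9 282.4]
[0.4781 0.2849 0.0885] [0.5016 0.2875 0.0885] [0.4832 0.2858 0.0885]
```

View pics/w2c.png

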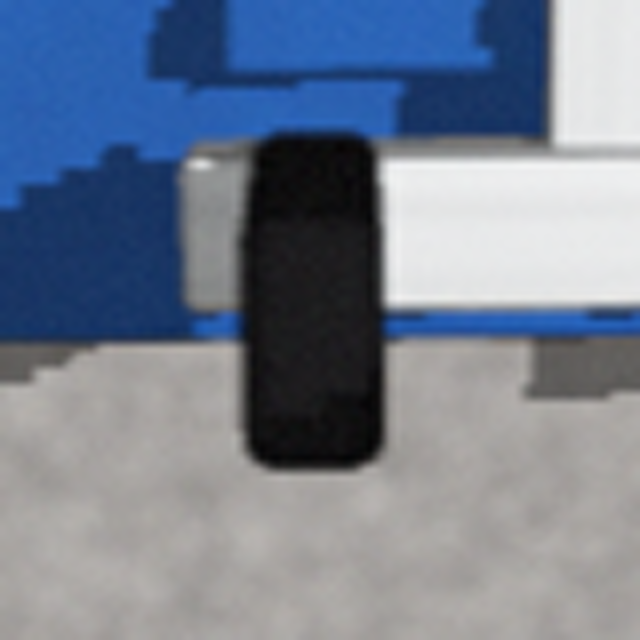

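Call:
{"method": "arm_command", "body": {"plan": [0, -0.25, 2, 0, 0, 0, 0.3, -0.1, 0, 2.5, 0, 0, 0, 0.3, 0, 0, 2, 0, 0, 0, 0.3, 0, 0, 0, 0, 0, 0, 0.9, 0, 0, 0, 0, 0, 0, 0.9, 0, 0, 0, 0, 0, 0, 0.9, 0, 0, 0, 0, 0, 0, 0.9, 0, 0, 0, 0, 0, 0, 0.9]}}

```text
time: 4.18
tool_pos: [0.4849, 0.2858, 0.0659]
ee_rot: [-3.141, -0.001, 0.114]
wrist_force: [0.1, -0.3, -0.4]
width: 0.0193
```

Call:
{"method": "arm_command", "body": {"plan": [0, 0, 0, 0, 0, 0, 0.95, 0, 0, 0, 0, 0, 0, 0.95, 0, 0, 0, 0, 0, 0, 0.95]}}

```text
time: 4.55
tool_pos: [0.4848, 0.2856, 0.0657]
ee_rot: [3.141, -0.0, 0.115]
wrist_force: [-0.3, -0.8, 2.3]
width: 0.0141
```

Call:
{"method": "arm_command", "body": {"plan": [0, -1, 0, 0, 0, 0, 0.95, 0, -1.2, 0, 0, 0, 0, 0.95, 0, -1.2, 0, 0, 0, 0, 0.95, 0, -1.2, 0, 0, 0, 0, 0.95, 0, -0.3, 0, 0, 0, 0, 0.95, 0, 0, 0, 0, 0, 0, 0.95]}}

```text
time: 5.3
tool_pos: [0.4804, 0.3206, 0.0653]
ee_rot: [3.112, 0.004, 0.11]
wrist_force: [-0.4, -37.6, 13.7]
width: 0.0146
```

Call:
{"method": "arm_command", "body": {"plan": [0, -0.2, 0, 0, 0, 0, 0.95, 0, 0, 0, 0, 0, 0, 0.95, 0, 0, 0, 0, 0, 0, 0.95]}}

```text
time: 5.68
tool_pos: [0.4804, 0.3206, 0.0653]
ee_rot: [3.109, 0.005, 0.109]
wrist_force: [-0.7, -40.2, 14.8]
width: 0.0141
```

Call:
{"method": "arm_command", "body": {"plan": [0, 0.8, 0, 0, 0, 0, 0.95, 0, 0.4, 0, 0, 0, 0, 0.95, 0, 0, 0, 0, 0, 0, 0.95]}}

```text
time: 6.05
tool_pos: [0.4805, 0.3205, 0.0655]
ee_rot: [3.133, 0.002, 0.113]
wrist_force: [-1.8, -13.8, 6.7]
width: 0.0136
```

```bash
python3 - <<'E'
from h import *
snap('wrist','w3');snap('scene','s3');snap('top','t3')
crop('s3',280,490,190,380,3,'s3c')
crop('t3',170,320,130,220,5,'t3c')
E
python3 go.py .486 .283 .068 .117
```

```text
shift cm [ 0.12  3.79 -0.22] turn deg [ 0.52  0.08 -0.23] rows 0.6 0.1 | now [0.4806 0.3205 0.0655] rpy [3.133e+00 1.000e-03 1.130e-01] F [ -1.1 -14.9   6.8] w 0.0138 t 6.2
```

View pics/s3c.png

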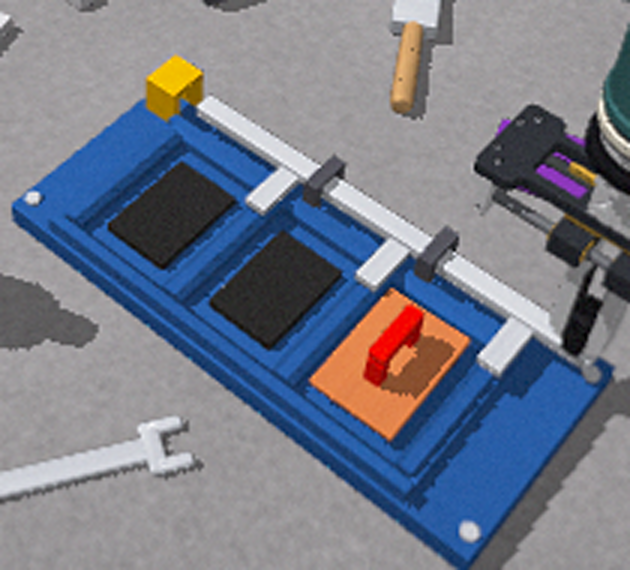

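View pics/w3.png

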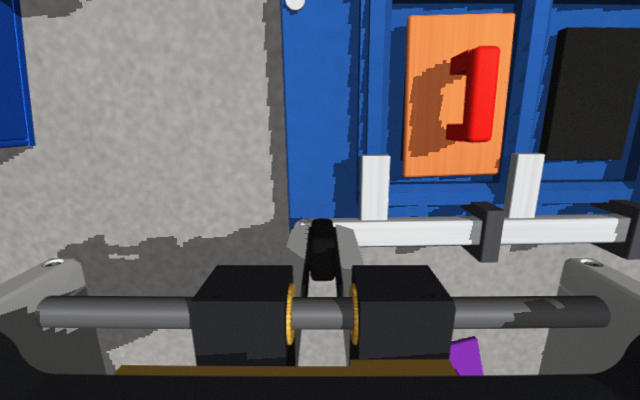

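View pics/t3c.png

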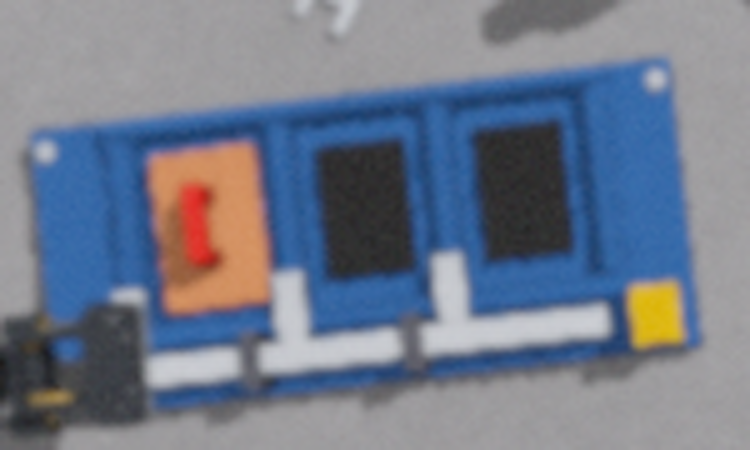

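Call:
{"method": "arm_command", "body": {"plan": [0, 0.2, 0, 0, 0, 0, 0.95, 0, 0, 0, 0, 0, 0, 0.3, 0, 0, 0, 0, 0, 0, 0.3, 0, 0, 0, 0, 0, 0, 0.3, 0, 0, -3, 0, 0, 0, 0.3, 0, 0, -4, 0, 0, 0, 0.3, 0, 0, -4, 0, 0, 0, 0.3, 0, 0, 0, 0, 0, 0, 0.3]}}

```text
time: 7.2
tool_pos: [0.4824, 0.3242, 0.1799]
ee_rot: [-3.138, -0.008, 0.115]
wrist_force: [0.4, -0.2, -0.2]
width: 0.0654
```

```bash
python3 - <<'E'
from h import *
snap('wrist','w4')
E
python3 go.py .578 .247 .10 .12
```

```text
shift cm [8.71 8.71 7.72] turn deg [-0.1 -0.2 -0.3] rows 2.3 0.0 | now [0.4812 0.3234 0.177 ] rpy [-3.14  -0.004  0.115] F [-0.5 -0.1  0.3] w 0.0657 t 7.25
```

View pics/w4.png

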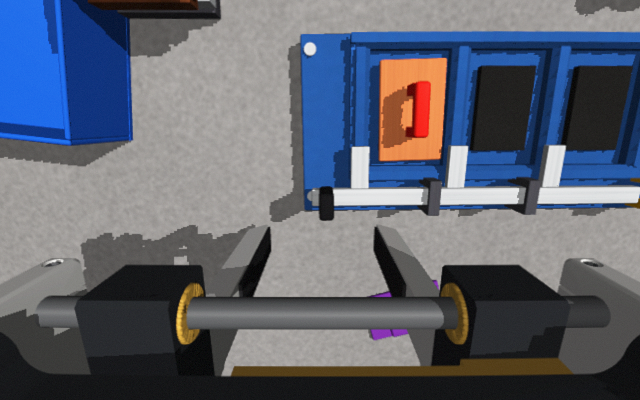

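```bash
python3 - <<'E'
from h import *
crop('w4',370,455,50,170,6,'w4c')
E
```

```text
(no output)
```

View pics/w4c.png

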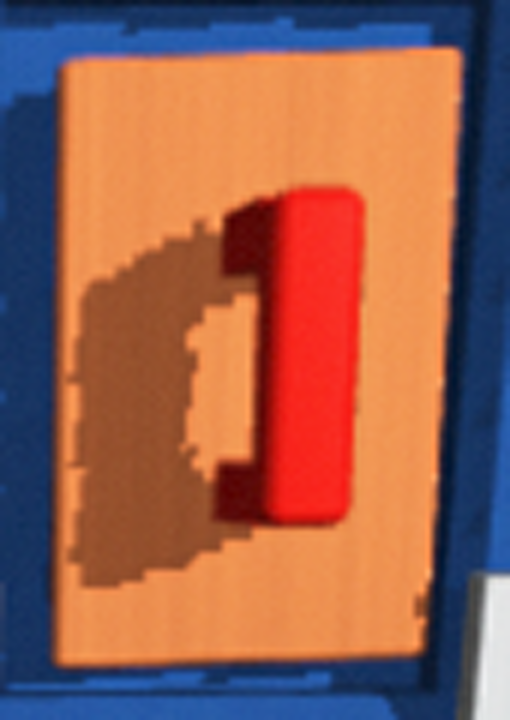

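```bash
python3 - <<'E'
from fit import *
w=load('w4'); A=lambda a,b:(370+a/6,50+b/6)
c=[(320,188,.025,0,.07),(309,522,-.025,0,.07),(65,60,.05,.033,.036),(460,47,.05,-.033,.036),(57,665,-.05,.033,.036),(425,655,-.05,-.033,.036)]
p,r=fit([(w,*A(a,b),x,y,z) for a,b,x,y,z in c],0,[.58,.25,.1]);print(p.round(4),r.round(1).tolist())
E
python3 go.py .5775 .243 .11 .118
```

```text
[0.5765 0.2446 0.149 ] [[0.4, -0.8], [-0.1, 1.2], [-1.3, -0.6], [0.7, -0.8], [-0.9, 1.1], [0.7, 0.7]]
shift cm [8.62 9.1  6.72] turn deg [-0.1  -0.2  -0.18] rows 2.3 0.0 | now [0.4812 0.3234 0.177 ] rpy [-3.14  -0.004  0.115] F [-0.5 -0.1  0.3] w 0.0657 t 7.25
```

Call:
{"method": "arm_command", "body": {"plan": [4.3, 4.5, 1.5, 0, 0, -0.5, 0.4, 4.3, 4.5, 2, 0, 0, 0, 0.4, 0, 0, 3, 0, 0, 0, 0.4, 0, 0, 0, 0, 0, 0, 0.4, 0, 0, 0, 0, 0, 0, 0.4]}}

```text
time: 7.88
tool_pos: [0.5727, 0.2464, 0.1113]
ee_rot: [3.142, 0.001, 0.124]
wrist_force: [-0.0, -0.1, 0.7]
width: 0.0563
```

```bash
python3 - <<'E'
from h import *
w=snap('wrist','w5')
p=robot.get_obs()['tool_pos']; print(px(w,[p[0],p[1],.07]))
crop('w5',220,440,100,300,4,'w5c')
E
python3 go.py .577 .2438 .053 .125
```

```text
[322.25278103 222.51380466]
shift cm [0.33 0.34 5.95] turn deg [-0.02 -0.06 -0.05] rows 1.0 0.0 | now [0.5732 0.2468 0.1125] rpy [-3.141e+00 -1.000e-03  1.240e-01] F [0.2 0.5 0.4] w 0.0564 t 7.92
```

View pics/w5c.png

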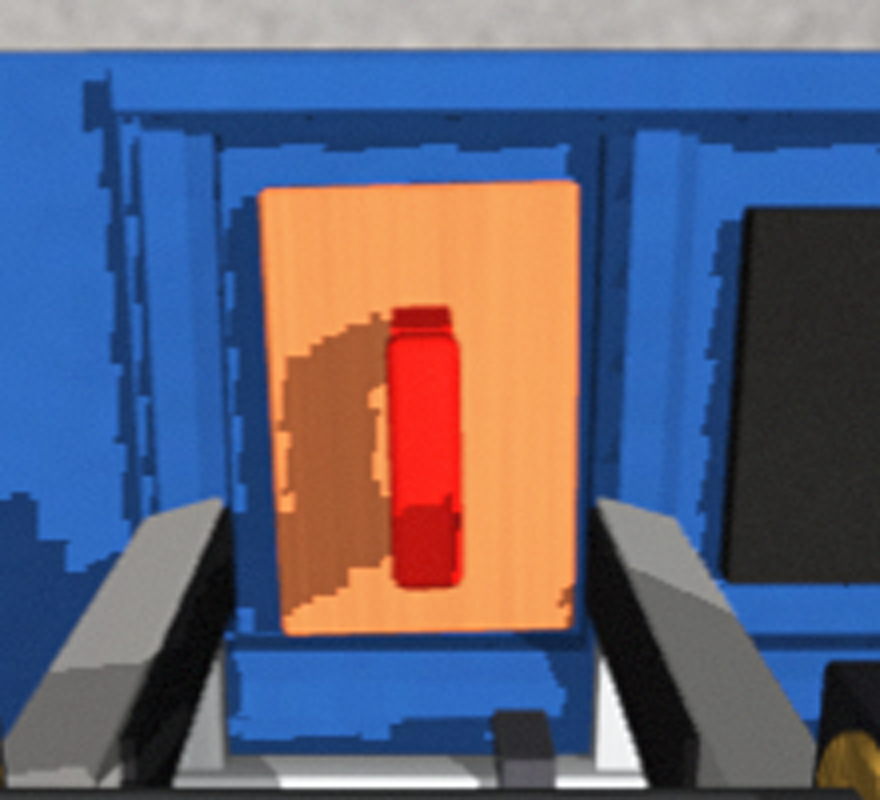

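Call:
{"method": "arm_command", "body": {"plan": [0.5, 0.35, 2, 0, 0, 0, 0.4, 0, 0, 2.2, 0, 0, 0, 0.4, 0, 0, 1.7, 0, 0, 0, 0.4, 0, 0, 0, 0, 0, 0, 0.95, 0, 0, 0, 0, 0, 0, 0.95, 0, 0, 0, 0, 0, 0, 0.95, 0, 0, 0, 0, 0, 0, 0.95, 0, 0, 0, 0, 0, 0, 0.95]}}

```text
time: 8.93
tool_pos: [0.5791, 0.2434, 0.0535]
ee_rot: [-3.141, -0.001, 0.123]
wrist_force: [1.2, -0.3, 0.4]
width: 0.0137
```

Call:
{"method": "arm_command", "body": {"plan": [0, 0, 0, 0, 0, 0, 0.95, 0, 0, -1, 0, 0, 0, 0.95, 0, 0, -2, 0, 0, 0, 0.95, 0, 0, -3, 0, 0, 0, 0.95, 0, 0, -3, 0, 0, 0, 0.95]}}

```text
time: 9.55
tool_pos: [0.5788, 0.243, 0.1447]
ee_rot: [3.141, -0.001, 0.123]
wrist_force: [0.0, -0.3, -3.0]
width: 0.0133
```

```bash
python3 - <<'E'
from fit import *
t=snap('top','t6')
crop('t6',320,450,130,260,5,'t6c')
for n,u,v,z in(('tray',410.5,174,.004),('oil',299,110,.02),('cup',345,112,.0),('jar',470,196,0),('pA',363,163,.014),('pB',364,218,.014)):print(n,at(t,u,v,z).round(3))
E
python3 go.py .56 -.29 .24 .12
```

```text
tray [ 0.588 -0.386  0.004]
oil [ 0.788 -0.026  0.02 ]
cup [ 0.788 -0.174  0.   ]
jar [ 0.52  -0.579  0.   ]
pA [ 0.621 -0.232  0.014]
pB [ 0.446 -0.236  0.014]
shift cm [-8.56 52.7  -9.13] turn deg [-0.09 -0.55  0.17] rows 8.7 0.1 | now [0.5811 0.2438 0.1504] rpy [-3.14  -0.01   0.123] F [1.3 0.6 1.1] w 0.0137 t 9.6
```

View pics/t6c.png

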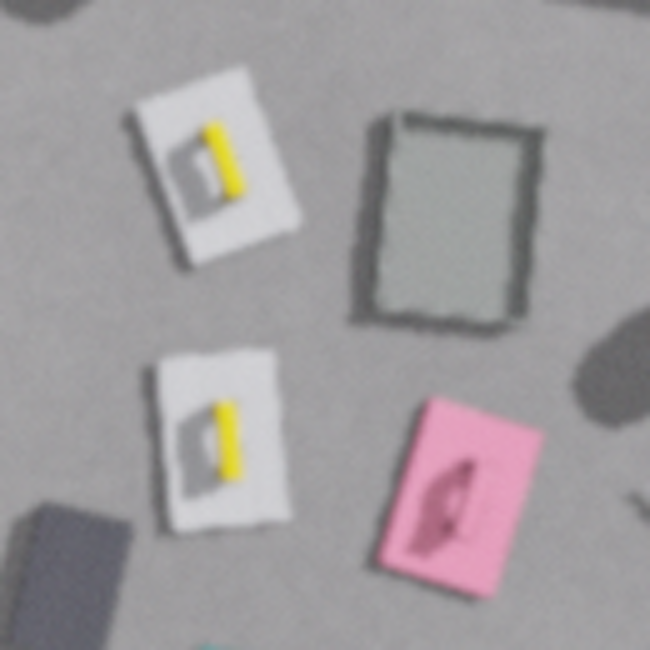

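Call:
{"method": "arm_command", "body": {"plan": [0, 0, -4.5, 0, 0, 0, 0.95, -1, 5, -3.5, 0, 0, 0, 0.95, -1.5, 5.8, -1, 0, 0, 0, 0.95, -1.5, 5.8, 0, 0, 0, 0, 0.95, -1.5, 5.8, 0, 0, 0, 0, 0.95, -1.5, 5.8, 0, 0, 0, 0, 0.95, -1.5, 5.8, 0, 0, 0, 0, 0.95, -1.2, 5.8, 0, 0, 0, 0, 0.95]}}

```text
time: 10.6
tool_pos: [0.5307, -0.1657, 0.2334]
ee_rot: [3.141, -0.001, 0.123]
wrist_force: [0.4, -0.3, -2.2]
width: 0.0135
```

```bash
python3 go.py .54 -.365 .24 -.1
```

```text
shift cm [-1.52 19.9  -0.65] turn deg [ 0.03 -0.07 12.77] rows 3.2 1.2 | now [ 0.5307 -0.1657  0.2334] rpy [ 3.141e+00 -1.000e-03  1.230e-01] F [ 0.4 -0.3 -2.2] w 0.0135 t 10.6
```

Call:
{"method": "arm_command", "body": {"plan": [-0.4, 5, 0, 0, 0, 0, 0.95, -0.4, 5, -0.3, 0, 0, 0, 0.95, -0.4, 5, -0.3, 0, 0, 0, 0.95, -0.3, 4.9, 0, 0, 0, 0, 0.95, 0, 0, 0, 0, 0, 6.4, 0.95, 0, 0, 0, 0, 0, 6.4, 0.95, 0, 0, 0, 0, 0, 0, 0.95, 0, 0, 0, 0, 0, 0, 0.95]}}

```text
time: 11.6
tool_pos: [0.5408, -0.363, 0.2389]
ee_rot: [3.141, -0.0, -0.099]
wrist_force: [0.8, 0.7, -1.8]
width: 0.0136
```

```bash
python3 - <<'E'
from h import *
w=snap('wrist','w7')
print(robot.get_obs()['tool_pos'],robot.get_obs()['ee_rot'])
E
```

```text
[ 0.54083263 -0.36292294  0.23892822] [ 3.14136090e+00 -1.74087350e-04 -9.88227297e-02]
```

View pics/w7.png

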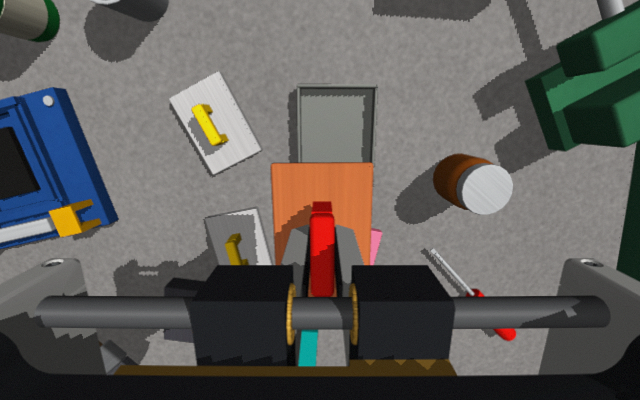

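```bash
python3 - <<'E'
from h import *
w=load('w7')
a=at(w,297,86,.022);b=at(w,376.5,87,.022);print(a,b,np.linalg.norm(a-b))
yaw=np.arctan2(*(a-b)[1::-1])  # +y dir
d=(a-b)/np.linalg.norm(a-b); yaw=np.arctan2(d[1],d[0])-np.pi/2; c=(a+b)/2-.065*np.array([np.cos(yaw),np.sin(yaw),0]);print(yaw,c)
for u,v in((297.5,160),(375.5,160)): print(at(w,u,v,.022))
E
python3 go.py .587 -.387 .1 -.1
```

```text
[ 0.65848838 -0.34354165  0.022     ] [ 0.64772384 -0.43990705  0.022     ] 0.09696476243647306
-0.11124422640147658 [ 0.58850789 -0.38450838  0.022     ]
[ 0.56880952 -0.33337708  0.022     ]
[ 0.55877714 -0.43362916  0.022     ]
shift cm [ 4.83  1.94 13.89] turn deg [ 0.01 -0.01  0.07] rows 2.4 0.0 | now [ 0.5408 -0.3629  0.2389] rpy [ 3.141 -0.    -0.099] F [-0.5  0.5 -1.6] w 0.0135 t 11.65
```

Call:
{"method": "arm_command", "body": {"plan": [2.6, 1.1, 0, 0, 0, 0.6, 0.95, 2.3, 1.1, 1, 0, 0, 0, 0.95, 0, 0, 5.5, 0, 0, 0, 0.95, 0, 0, 5.5, 0, 0, 0, 0.95, 0, 0, 5, 0, 0, 0, 0.95, 0, 0, 2.5, 0, 0, 0, 0.95, 0, 0, 0, 0, 0, 0, 0.95, 0, 0, 0, 0, 0, 0, 0.95]}}

```text
time: 12.65
tool_pos: [0.5882, -0.3908, 0.0458]
ee_rot: [3.14, -0.003, -0.11]
wrist_force: [0.1, 0.7, -1.1]
width: 0.0138
```

```bash
python3 - <<'E'
from h import *
w=snap('wrist','w8');w=snap('scene','s8')
crop('s8',180,340,100,220,4,'s8c')
E
python3 go.py .588 -.3855 .029 -.11
```

```text
shift cm [-0.13 -0.57  1.78] turn deg [ 0.16 -0.25 -0.03] rows 0.3 0.0 | now [ 0.5886 -0.3912  0.0469] rpy [ 3.139 -0.004 -0.11 ] F [-0.3 -0.1 -1.6] w 0.0138 t 12.75
```

View pics/w8.png

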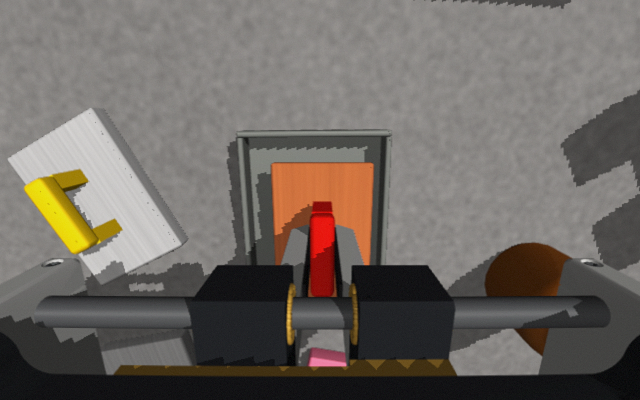

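View pics/s8c.png

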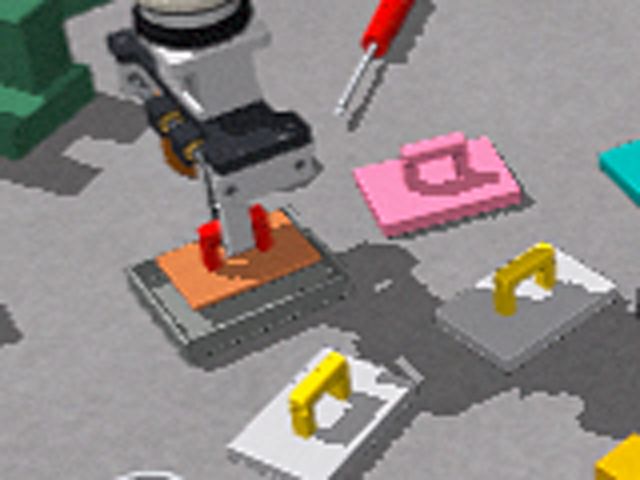

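Call:
{"method": "arm_command", "body": {"plan": [0.1, -0.7, 0, 0, 0, 0, 0.95, 0, 0, 1, 0, 0, 0, 0.95, 0, 0, 0.6, 0, 0, 0, 0.95, 0, 0, 0.2, 0, 0, 0, 0.95, 0, 0, 0, 0, 0, 0, 0.95, 0, 0, 0, 0, 0, 0, 0.95]}}

```text
time: 13.5
tool_pos: [0.5888, -0.383, 0.0273]
ee_rot: [-3.141, 0.0, -0.111]
wrist_force: [-2.5, 2.8, 5.1]
width: 0.0134
```

Call:
{"method": "arm_command", "body": {"plan": [0, 0, 0, 0, 0, 0, 0.65, 0, 0, 0, 0, 0, 0, 0.65, 0, 0, 0, 0, 0, 0, 0.65, 0, 0, -3, 0, 0, 0, 0.65, 0, 0, -5, 0, 0, 0, 0.65, 0, 0, -5, 0, 0, 0, 0.45, -4, -2, -4, 0, 0, 0, 0.45, 0, 0, 0, 0, 0, 0, 0.45]}}

```text
time: 14.5
tool_pos: [0.5521, -0.3595, 0.2019]
ee_rot: [3.136, -0.008, -0.111]
wrist_force: [-0.4, -0.4, 0.5]
width: 0.0516
```

```bash
python3 - <<'E'
from h import *
w=snap('wrist','w9')
E
python3 go.py .56 -.24 .2 .33
```

```text
shift cm [ -0.52 -11.96  -0.18] turn deg [  0.23  -0.23 -25.26] rows 1.9 2.4 | now [ 0.5519 -0.3594  0.1986] rpy [ 3.139 -0.005 -0.111] F [-0.2  0.2  0. ] w 0.0517 t 14.55
```

View pics/w9.png

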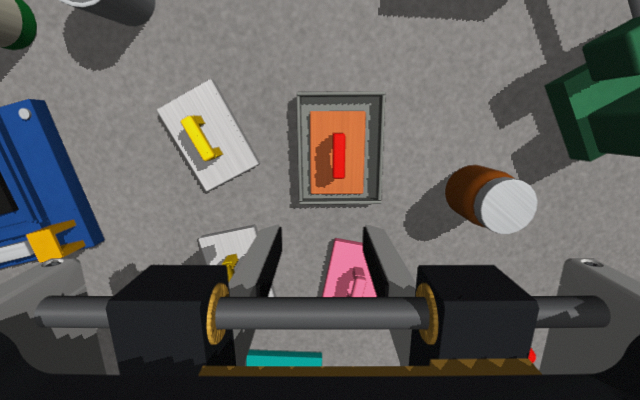

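```bash
python3 - <<'E'
from fit import *
w=load('w9')
c=[(159,113,.055,.0375),(211,81,.055,-.0375),(258,161,-.055,-.0375),(207,191,-.055,.0375)]
p,r=fit([(w,a,b,x,y,.014) for a,b,x,y in c],0,[.62,-.23,.3]);print(p.round(4),r.round(1).tolist())
E
python3 go.py .585 -.245 .13 .4
```

```text
[ 0.6213 -0.2337  0.3687] [[-3.1, -1.3], [-0.3, -1.5], [2.0, 4.7], [0.4, 2.9]]
shift cm [  1.99 -11.76   6.83] turn deg [  0.23  -0.22 -29.27] rows 2.2 2.7 | now [ 0.5519 -0.3594  0.1986] rpy [ 3.139 -0.005 -0.111] F [-0.2  0.2  0. ] w 0.0517 t 14.55
```

Call:
{"method": "arm_command", "body": {"plan": [2.6, -6, 0, 0, 0, 0, 0.45, 2.8, -6, 1.5, 0, 0, 0, 0.45, 0, -1.2, 3, 0, 0, -8.8, 0.45, 0, 0, 3, 0, 0, -8.8, 0.45, 0, 0, 1, 0, 0, -8.8, 0.45, 0, 0, 0, 0, 0, 0, 0.45]}}

```text
time: 15.3
tool_pos: [0.6143, -0.2401, 0.1074]
ee_rot: [-3.137, 0.005, 0.348]
wrist_force: [-0.2, -0.3, -1.0]
width: 0.0517
```

```bash
cat > over.py <<'E'
import sys
from h import *
n,z=sys.argv[1],float(sys.argv[2])
w=snap('wrist',n); o=robot.get_obs();p=o['tool_pos']; yaw=o['ee_rot'][2]
print(p.round(4),o['ee_rot'].round(3),'below tcp px',px(w,[p[0],p[1],z]).round(1))
e=.025*np.array([np.cos(yaw),np.sin(yaw),0])
print('ideal bar ends',px(w,np.array([p[0],p[1],z])+e).round(1),px(w,np.array([p[0],p[1],z])-e).round(1))
crop(n,200,450,50,300,3,n+'c')
E
python3 over.py w10 .048
```

```text
[ 0.615  -0.2406  0.1092] [-3.139e+00  3.000e-03  3.470e-01] below tcp px [323.5 215. ]
ideal bar ends [323.5 184.5] [323.4 243.9]
```

View pics/w10c.png

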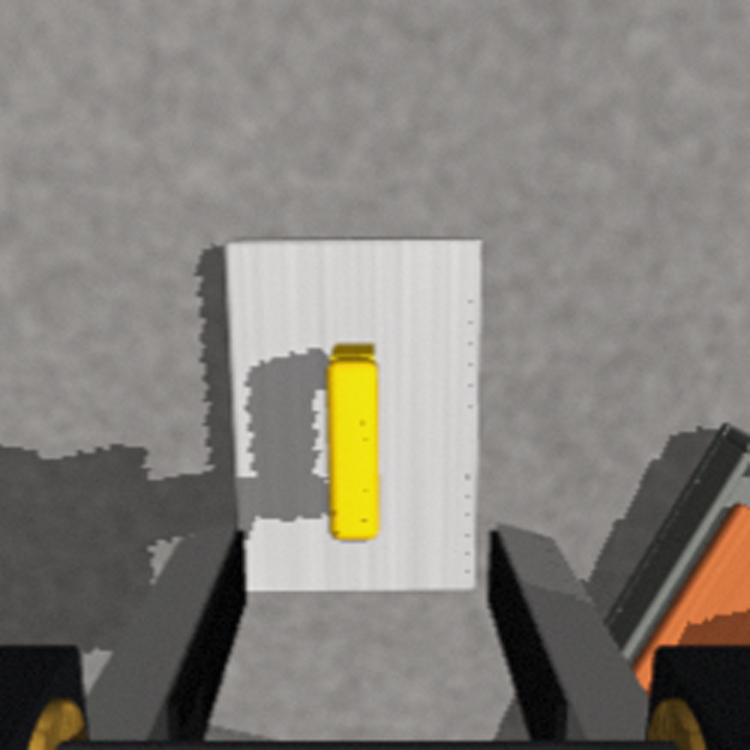

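Call:
{"method": "arm_command", "body": {"plan": [1.2, -0.5, 2, 0, 0, 0, 0.45, 0, 0, 2.8, 0, 0, 0, 0.45, 0, 0, 2.8, 0, 0, 0, 0.45, 0, 0, 0, 0, 0, 0, 0.45, 0, 0, 0, 0, 0, 0, 0.95, 0, 0, 0, 0, 0, 0, 0.95, 0, 0, 0, 0, 0, 0, 0.95, 0, 0, 0, 0, 0, 0, 0.95]}}

```text
time: 16.35
tool_pos: [0.6254, -0.2322, 0.0367]
ee_rot: [3.141, -0.001, 0.35]
wrist_force: [-0.7, 0.3, 0.3]
width: 0.0152
```

Call:
{"method": "arm_command", "body": {"plan": [0, 0, 0, 0, 0, 0, 0.95, 0, 0, 0, 0, 0, 0, 0.95, 0, 0, -1, 0, 0, 0, 0.95, 0, 0, -3, 0, 0, 0, 0.95, 0, 0, -4, 0, 0, 0, 0.95, 0, 0, -5, 0, 0, 0, 0.95, 0, 0, -3, 0, 0, 0, 0.95]}}

```text
time: 17.23
tool_pos: [0.6255, -0.2323, 0.1986]
ee_rot: [3.14, -0.002, 0.35]
wrist_force: [0.8, 0.7, -3.0]
width: 0.0135
```

```bash
python3 go.py .590 .148 .19 .12;python3 go.py .6026 .049 .19 .12
```

```text
shift cm [  9.7  -36.94   0.8 ] turn deg [ 0.11 -0.11 13.16] rows 6.1 1.2 | now [ 0.6255 -0.2323  0.1986] rpy [ 3.14e+00 -2.00e-03  3.50e-01] F [ 0.8  0.7 -3. ] w 0.0135 t 17.23
shift cm [  7.49 -27.21   0.82] turn deg [ 0.11 -0.11 13.16] rows 4.5 1.2 | now [ 0.6255 -0.2323  0.1986] rpy [ 3.14e+00 -2.00e-03  3.50e-01] F [ 0.8  0.7 -3. ] w 0.0135 t 17.23
```

Call:
{"method": "arm_command", "body": {"plan": [-3, -5.2, 0, 0, 0, 0, 0.95, -2, -5.7, 0, 0, 0, 0, 0.95, -1, -5.8, 0, 0, 0, 0, 0.95, 0, -5.8, 0, 0, 0, 0, 0.95, 0, -5.8, 0, 0, 0, 0, 0.95, 0, -5, 0, 0, 0, 6.5, 0.95, 0, 0, 0, 0, 0, 6.6, 0.95, 0, 0, 0, 0, 0, 0, 0.95]}}

```text
time: 18.23
tool_pos: [0.4539, 0.0607, 0.1955]
ee_rot: [3.141, 0.001, 0.124]
wrist_force: [0.3, -0.1, -3.6]
width: 0.0136
```

```bash
python3 - <<'E'
from h import *
w=snap('wrist','w11')
E
python3 go.py .59 .148 .1 .12
```

```text
shift cm [14.57 -7.04  9.53] turn deg [0.01 0.05 0.19] rows 3.0 0.0 | now [0.4542 0.0603 0.1955] rpy [3.141e+00 1.000e-03 1.230e-01] F [ 0.5  1.2 -2.4] w 0.0139 t 18.27
```

View pics/w11.png

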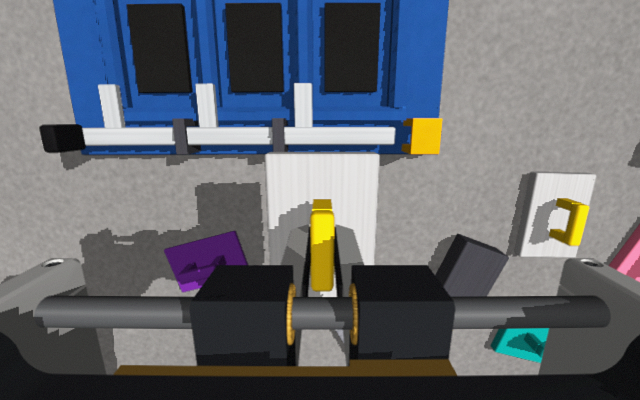

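```bash
python3 - <<'E'
from h import *
crop('w11',115,265,0,100,5,'c6');crop('w11',215,395,0,100,4.4,'c7')
E
```

```text
(no output)
```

View pics/c6.png

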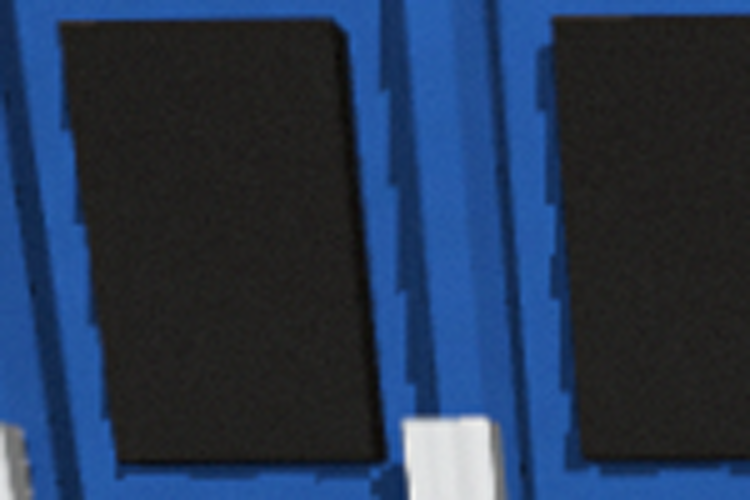

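View pics/c7.png

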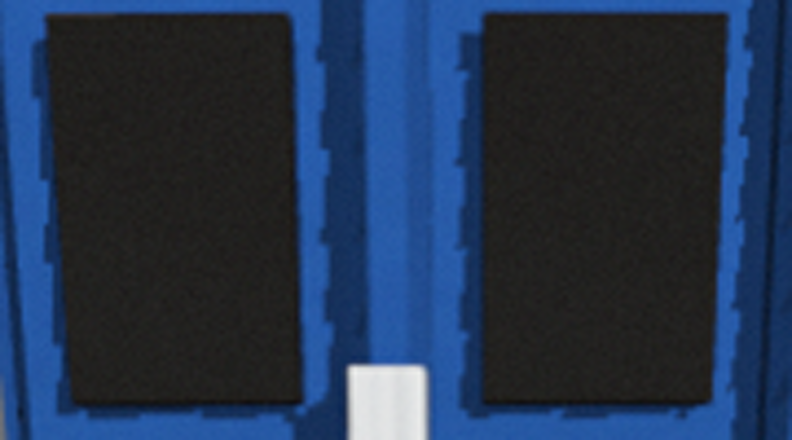

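```bash
python3 - <<'E'
from fit import *
w=load('w11');X,Y=.0425,.028
A=lambda a,b:(115+a/5,b/5)
B=lambda a,b:(215+a/4.4,b/4.4)
c=[(A(60,22),X,Y+.1),(A(332,20),X,-Y+.1),(A(118,460),-X,Y+.1),(A(370,460),-X,-Y+.1),(B(46,15),X,Y),(B(289,14),X,-Y),(B(73,402),-X,Y),(B(300,402),-X,-Y),(B(484,14),X,Y-.1),(B(727,14),X,-Y-.1),(B(484,401),-X,Y-.1),(B(710,401),-X,-Y-.1)]
p,r=fit([(w,*a,x,y) for a,x,y in c],.03,[.59,.15,.12]);print(p.round(4),r.round(1).tolist())
c_,q=np.cos(p[2]),np.sin(p[2])
for y in(-.1,0,.1): print('bay',y,(p[0]-q*y).round(4),(p[1]+c_*y).round(4))
# held plate front edge corners
for u,v in((265.5,154),(378.5,153)): 
    P=at(w,u,v,.1955-.0367+.014); o=robot.get_obs(); d=P-o['tool_pos']; print(R.from_euler('xyz',o['ee_rot']).inv().apply(d).round(4))
E
```

```text
[0.5902 0.1473 0.1224] [[-1.3, -0.5], [-0.4, -0.8], [-0.9, 0.9], [0.7, 0.5], [-0.6, -0.6], [0.3, -0.7], [-0.7, 1.0], [0.3, 0.9], [0.2, -0.7], [1.2, -0.6], [-0.0, 1.1], [1.4, 1.1]]
bay -0.1 0.6024 0.048
bay 0 0.5902 0.1473
bay 0.1 0.578 0.2465
[ 0.0531 -0.0371  0.0226]
[0.0537 0.0353 0.0226]
```

```bash
python3 go.py .5912 .1472 .11 .122
```

```text
shift cm [14.68 -6.94  8.53] turn deg [0.01 0.05 0.08] rows 2.9 0.0 | now [0.4542 0.0603 0.1955] rpy [3.141e+00 1.000e-03 1.230e-01] F [ 0.5  1.2 -2.4] w 0.0139 t 18.27
```

Call:
{"method": "arm_command", "body": {"plan": [4.9, -2.3, 0, 0, 0, 0, 0.95, 4.9, -2.3, 0, 0, 0, 0, 0.95, 4.9, -2.3, 0, 0, 0, 0, 0.95, 0, 0, 4, 0, 0, 0, 0.95, 0, 0, 4, 0, 0, 0, 0.95, 0, 0, 2, 0, 0, 0, 0.95, 0, 0, 0, 0, 0, 0, 0.95, 0, 0, 0, 0, 0, 0, 0.95]}}

```text
time: 19.27
tool_pos: [0.5931, 0.146, 0.0969]
ee_rot: [3.142, -0.002, 0.121]
wrist_force: [0.1, -0.8, -3.2]
width: 0.014
```

```bash
python3 go.py .5912 .1472 .0667 .122; python3 - <<'E'
from h import *
snap('wrist','w12');snap('scene','s12')
crop('s12',280,490,190,380,3,'s12c')
E
```

```text
shift cm [-0.18 -0.14  3.02] turn deg [ 0.   -0.1  -0.06] rows 0.5 0.0 | now [0.5931 0.146  0.0969] rpy [ 3.142e+00 -2.000e-03  1.210e-01] F [ 0.1 -0.8 -3.2] w 0.014 t 19.27
```

View pics/w12.png

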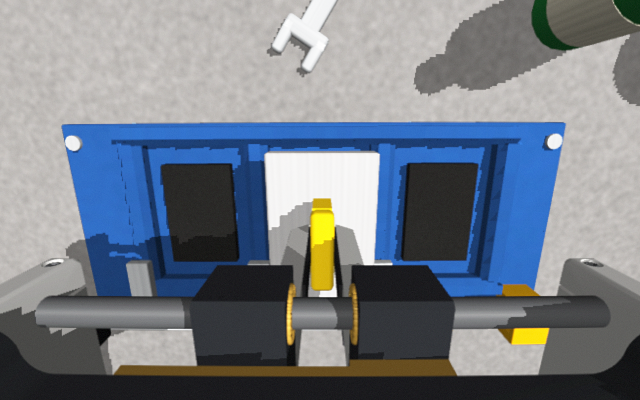

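View pics/s12c.png

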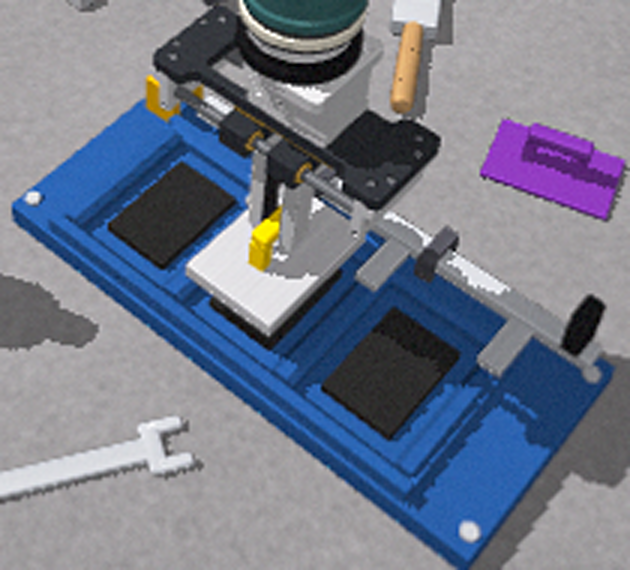

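```bash
python3 - <<'E'
from fit import *
crop('w12',155,245,150,270,5,'c8');crop('w12',395,485,150,270,5,'c9')
a=cv2.imread('pics/c8.png');b=cv2.imread('pics/c9.png');cv2.imwrite('pics/c89.png',np.hstack([a,b])[:, :800] if a.shape[1]*2<=800 else cv2.resize(np.hstack([a,b]),(720,480)))
E
```

```text
(no output)
```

View pics/c89.png

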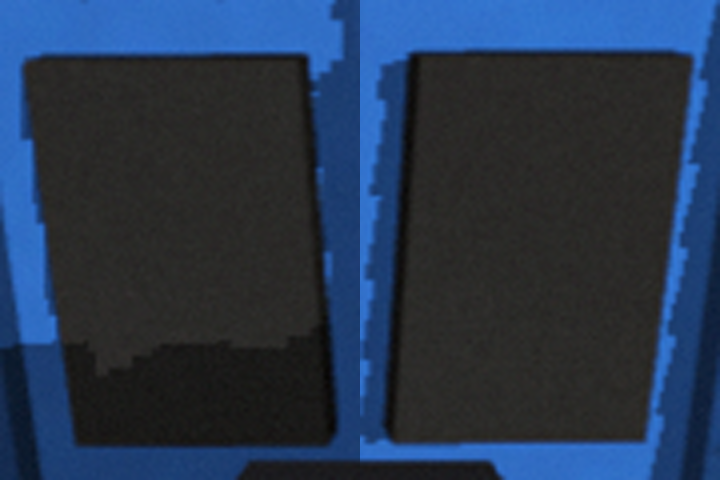

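```bash
python3 - <<'E'
from fit import *
w=load('w12');X,Y=.0425,.028
A=lambda a,b:(155+a/4,150+b/4)
B=lambda a,b:(395+(a-360)/4,150+b/4)
c=[(A(24,60),X,Y+.1),(A(302,58),X,-Y+.1),(A(77,444),-X,Y+.1),(A(325,441),-X,-Y+.1),(B(415,55),X,Y-.1),(B(692,55),X,-Y-.1),(B(393,440),-X,Y-.1),(B(644,440),-X,-Y-.1)]
p,r=fit([(w,*a,x,y) for a,x,y in c],.03,[.59,.15,.12]);print(p.round(4),r.round(1).tolist())
o=robot.get_obs(); M=R.from_euler('xyz',o['ee_rot'])
for u,v in((265.5,153),(379,152)):
    print(M.inv().apply(at(w,u,v,.0969-.0367+.014)-o['tool_pos']).round(4))
print(o['tool_pos'])
d=np.array([p[0],p[1],o['tool_pos'][2]])-o['tool_pos']; print('bay in tool',M.inv().apply(d).round(4))
E
```

```text
[0.5915 0.1483 0.1233] [[-2.1, -0.7], [-1.8, -0.6], [-1.8, 0.9], [0.4, 1.6], [1.2, -0.5], [1.9, -0.6], [-0.2, 1.3], [1.4, 0.9]]
[ 0.0536 -0.0362  0.0239]
[0.0541 0.0364 0.0239]
[0.59342142 0.14637332 0.0978771 ]
bay in tool [-0.0017 -0.0022 -0.    ]
```

Call:
{"method": "arm_command", "body": {"plan": [-0.05, -0.2, 1, 0, 0, 0, 0.95, 0, 0, 1, 0, 0, 0, 0.95, 0, 0, 0.7, 0, 0, 0, 0.95, 0, 0, 0.3, 0, 0, 0, 0.95, 0, 0, 0, 0, 0, 0, 0.95, 0, 0, 0, 0, 0, 0, 0.95]}}

```text
time: 20.12
tool_pos: [0.5914, 0.1486, 0.0666]
ee_rot: [-3.141, -0.0, 0.121]
wrist_force: [-2.2, 0.8, 2.6]
width: 0.0141
```

Call:
{"method": "arm_command", "body": {"plan": [0, 0, 0.5, 0, 0, 0, 0.95, 0, 0, 0.5, 0, 0, 0, 0.95, 0, 0, 0.3, 0, 0, 0, 0.95, 0, 0, 0, 0, 0, 0, 0.95, 0, 0, 0, 0, 0, 0, 0.95]}}

```text
time: 20.75
tool_pos: [0.5917, 0.1486, 0.0587]
ee_rot: [3.142, -0.003, 0.122]
wrist_force: [-12.2, -0.8, 20.6]
width: 0.0136
```

Call:
{"method": "arm_command", "body": {"plan": [0, 0, -0.3, 0, 0, 0, 0.95, 0, 0, 0, 0, 0, 0, 0.6, 0, 0, 0, 0, 0, 0, 0.6, 0, 0, -2, 0, 0, 0, 0.6, 0, 0, -3, 0, 0, 0, 0.6, 0, 0, -1, 0, 0, 0, 1, 0, 0, 0, 0, 0, 0, 1, 0, 0, 0, 0, 0, 0, 1]}}

```text
time: 21.75
tool_pos: [0.5906, 0.1483, 0.1142]
ee_rot: [3.141, 0.003, 0.121]
wrist_force: [0.4, 0.0, -0.4]
width: 0.011
```

```bash
python3 over.py w13 .07; python3 -c "
from h import *
snap('scene','s13'); crop('s13',280,490,190,380,3,'s13c')"
```

```text
[0.5905 0.1483 0.114 ] [3.141e+00 3.000e-03 1.210e-01] below tcp px [322.6 222. ]
ideal bar ends [322.6 189.6] [322.6 252.5]
```

View pics/w13c.png

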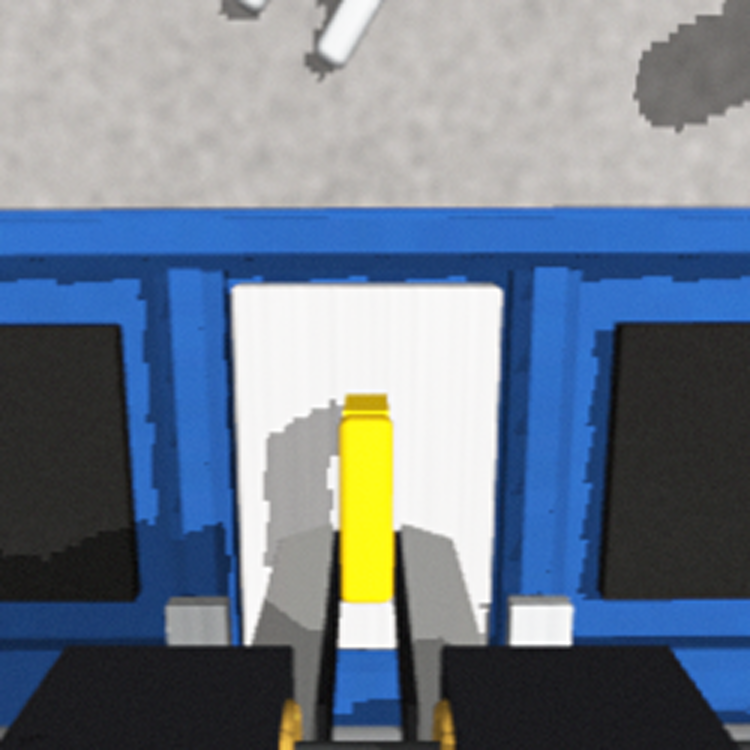

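View pics/s13c.png

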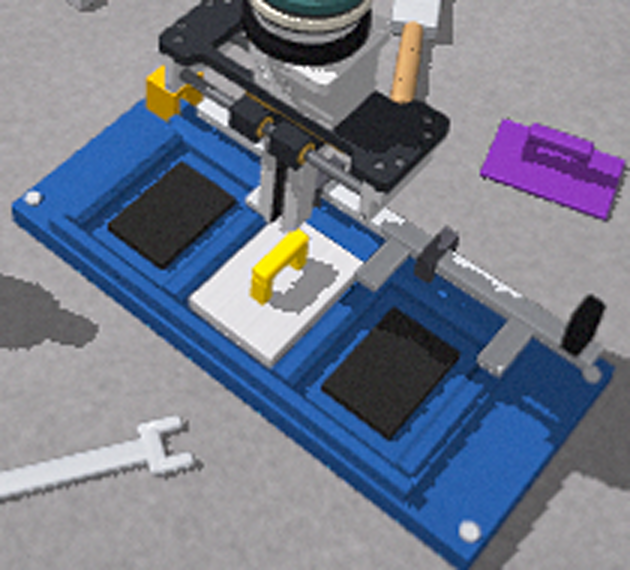

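Call:
{"method": "arm_command", "body": {"plan": [0, 0, 0, 0, 0, 0, 1, 0, 0, 1.5, 0, 0, 0, 1, 0, 0, 1.5, 0, 0, 0, 1, 0, 0, 0.5, 0, 0, 0, 1, 0, 0, 0.3, 0, 0, 0, 1, 0, 0, 0.3, 0, 0, 0, 1, 0, 0, 0, 0, 0, 0, 1]}}

```text
time: 22.72
tool_pos: [0.5903, 0.1483, 0.0782]
ee_rot: [3.141, 0.001, 0.121]
wrist_force: [-8.0, -1.7, 12.9]
width: 0.0007
```

Call:
{"method": "arm_command", "body": {"plan": [0, 0, 0.4, 0, 0, 0, 1, 0, 0, 0.3, 0, 0, 0, 1, 0, 0, 0, 0, 0, 0, 1, 0, 0, 0, 0, 0, 0, 1]}}

```text
time: 23.22
tool_pos: [0.5904, 0.1483, 0.078]
ee_rot: [3.141, -0.001, 0.122]
wrist_force: [-18.3, -3.3, 35.6]
width: 0.0003
```

Call:
{"method": "arm_command", "body": {"plan": [0, 0, -2, 0, 0, 0, 1, 0, 0, -5, 0, 0, 0, 0.7, 0, 0, -5, 0, 0, 0, 0.45, -4, 4, 0, 0, 0, 0, 0.45, -4, 4.5, 0, 0, 0, 0, 0.45, -4, 4.5, 0, 0, 0, 0, 0.45, -2, 5.5, 0, 0, 0, 0, 0.45, -2, 5.5, 0, 0, 0, 0, 0.45]}}

```text
time: 24.22
tool_pos: [0.461, -0.1107, 0.1884]
ee_rot: [3.141, -0.002, 0.122]
wrist_force: [0.3, 0.6, 0.2]
width: 0.0517
```

```bash
python3 - <<'E'
from h import *
snap('wrist','w14');snap('top','t14')
E
python3 go.py .446 -.236 .11 .087
```

```text
shift cm [-2.82 11.94  7.84] turn deg [ 0.16 -0.01  1.52] rows 2.3 0.1 | now [ 0.4604 -0.1139  0.1881] rpy [ 3.139 -0.     0.113] F [ 0.5  0.2 -0.5] w 0.0516 t 24.32
```

View pics/w14.png

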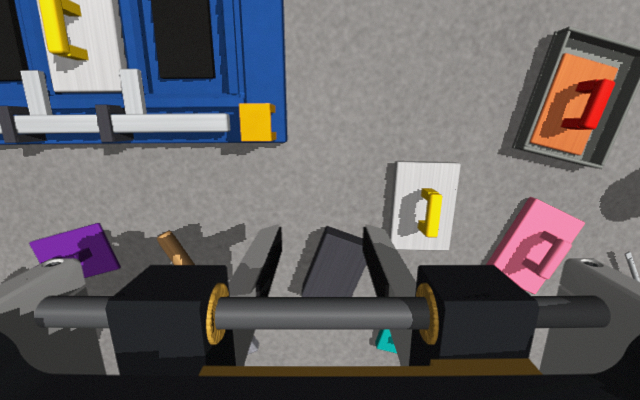

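View pics/t14.png

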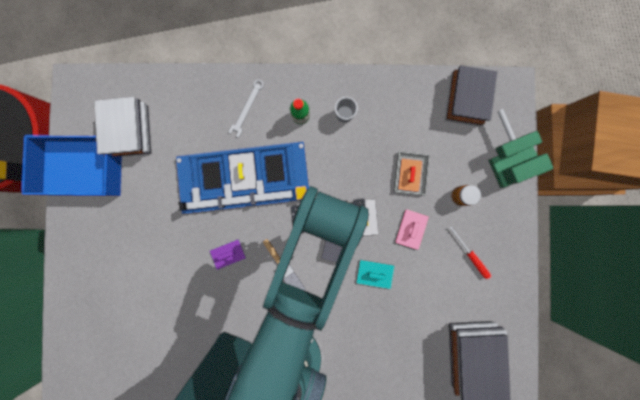

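```bash
python3 - <<'E'
from fit import *
w=load('w14')
c=[(398,161.5,.055,.0375,.014),(460.5,164,.055,-.0375,.014),(449.5,249.5,-.055,-.0375,.014),(389.5,247.5,-.055,.0375,.014),(433,188.5,.025,0,.048),(433,236,-.025,0,.048)]
p,r=fit([(w,a,b,x,y,z) for a,b,x,y,z in c],0,[.446,-.23,.1]);print(p.round(4),r.round(1).tolist())
E
```

```text
[ 0.4511 -0.2348  0.1019] [[-1.4, -1.7], [0.8, -2.9], [-0.1, -0.2], [-0.0, 0.9], [4.1, 4.0], [-1.1, 0.4]]
```

Call:
{"method": "arm_command", "body": {"plan": [-1.2, 5.5, 0, 0, 0, 1, 0.45, -1, 5.5, 2, 0, 0, 0, 0.45, 0, 0.8, 3, 0, 0, 0, 0.45, 0, 0, 2.7, 0, 0, 0, 0.45, 0, 0, 0, 0, 0, 0, 0.45, 0, 0, 0, 0, 0, 0, 0.45]}}

```text
time: 25.08
tool_pos: [0.4539, -0.2286, 0.1121]
ee_rot: [3.141, -0.002, 0.105]
wrist_force: [0.4, -0.2, 0.6]
width: 0.0519
```

```bash
python3 over.py w15 .048
```

```text
[ 0.4541 -0.2289  0.1126] [ 3.14e+00 -2.00e-03  1.05e-01] below tcp px [322.8 213.9]
ideal bar ends [322.8 183.9] [322.9 242.4]
```

View pics/w15c.png

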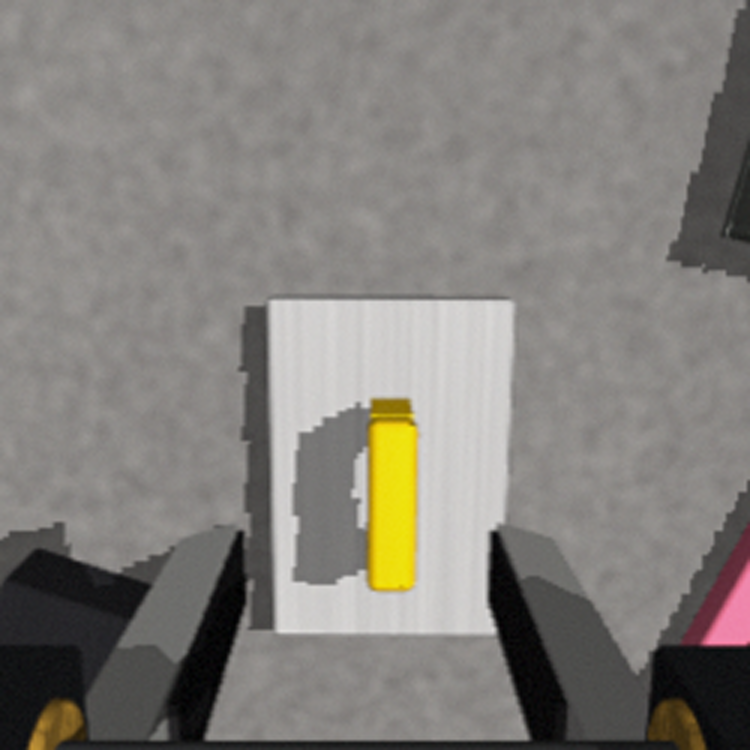

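Call:
{"method": "arm_command", "body": {"plan": [-0.45, 0.7, 2, 0, 0, 0, 0.45, 0, 0, 2.9, 0, 0, 0, 0.45, 0, 0, 2.9, 0, 0, 0, 0.45, 0, 0, 0, 0, 0, 0, 0.45, 0, 0, 0, 0, 0, 0, 0.95, 0, 0, 0, 0, 0, 0, 0.95, 0, 0, 0, 0, 0, 0, 0.95, 0, 0, 0, 0, 0, 0, 0.95]}}

```text
time: 26.12
tool_pos: [0.4495, -0.2365, 0.0335]
ee_rot: [3.141, -0.001, 0.104]
wrist_force: [-0.3, 0.0, 0.7]
width: 0.0156
```

Call:
{"method": "arm_command", "body": {"plan": [0, 0, 0, 0, 0, 0, 0.95, 0, 0, 0, 0, 0, 0, 0.95, 0, 0, 0, 0, 0, 0, 0.95]}}

```text
time: 26.5
tool_pos: [0.4494, -0.2364, 0.0334]
ee_rot: [3.141, -0.001, 0.104]
wrist_force: [-0.2, 0.9, 4.0]
width: 0.0134
```

Call:
{"method": "arm_command", "body": {"plan": [0, 0, -1, 0, 0, 0, 0.95, 0, 0, -3, 0, 0, 0, 0.95, 0, 0, -4, 0, 0, 0, 0.95, 0, 0, -4, 0, 0, 0, 0.95, 0, 0, -4, 0, 0, 0, 0.95, -0.5, -4, 0, 0, 0, 0, 0.95]}}

```text
time: 27.25
tool_pos: [0.4418, -0.1993, 0.1965]
ee_rot: [3.137, -0.005, 0.101]
wrist_force: [0.3, 1.7, -3.0]
width: 0.0135
```

```bash
python3 go.py .455 .05 .19 .122
```

```text
shift cm [  3.82 -24.67   0.54] turn deg [ 0.29 -0.31 -1.22] rows 4.0 0.1 | now [ 0.4418 -0.1993  0.1965] rpy [ 3.137 -0.005  0.101] F [ 0.3  1.7 -3. ] w 0.0135 t 27.25
```

Call:
{"method": "arm_command", "body": {"plan": [0.9, -5.8, 0, 0, 0, -1, 0.95, 0.9, -5.8, 0, 0, 0, 0, 0.95, 0.9, -5.8, 0, 0, 0, 0, 0.95, 0.9, -5.8, 0, 0, 0, 0, 0.95, 0, -0.5, 0, 0, 0, 0, 0.95, 0, 0, 0, 0, 0, 0, 0.95]}}

```text
time: 28.0
tool_pos: [0.4477, 0.0424, 0.1923]
ee_rot: [3.141, 0.002, 0.122]
wrist_force: [-0.3, -0.8, -2.8]
width: 0.0135
```

```bash
python3 - <<'E'
from h import *
snap('wrist','w16')
crop('w16',200,440,0,170,3.3,'w16c')
E
python3 go.py .6036 .0485 .19 .122
```

```text
shift cm [15.54  1.2   0.22] turn deg [ 0.05  0.07 -0.07] rows 2.5 0.0 | now [0.4479 0.0417 0.1924] rpy [3.141e+00 1.000e-03 1.210e-01] F [-0.1  0.  -2.9] w 0.0138 t 28.05
```

View pics/w16c.png

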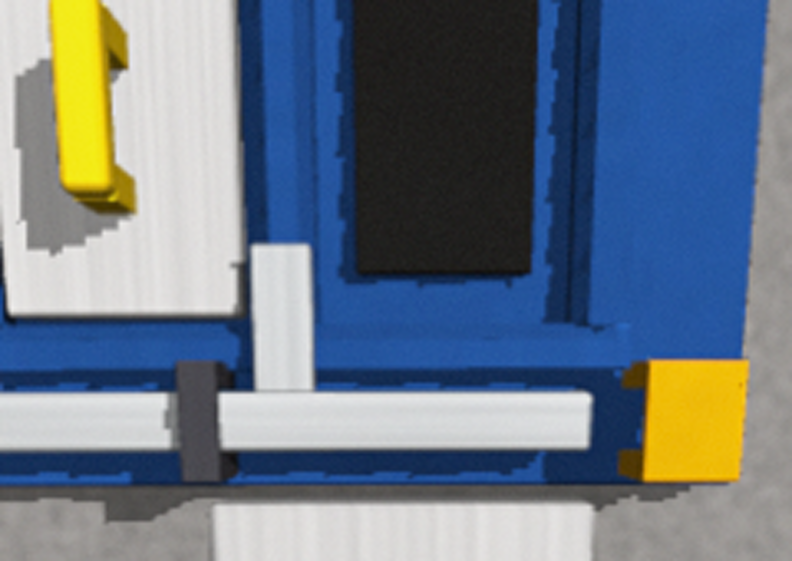

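```bash
python3 - <<'E'
from fit import *
w=load('w16'); o=robot.get_obs(); M=R.from_euler('xyz',o['ee_rot'])
for u,v in((264.5,152.4),(379.7,152.4)): print(M.inv().apply(at(w,u,v,.1924-.0334+.014)-o['tool_pos']).round(4))
A=lambda a,b:(200+a/3.3,b/3.3)
for a,b,y in((357,270,-.072),(530,270,-.128)):
    P=at(w,*A(a,b),.03); print(P.round(4), 'pred',.5905+np.cos(.122)*-.0425-np.sin(.122)*y, .148+np.sin(.122)*-.0425+np.cos(.122)*y)
E
```

```text
[ 0.0545 -0.0373  0.0193]
[0.0545 0.035  0.0193]
[0.5583 0.0707 0.03  ] pred 0.5570781189302558 0.0713630124172415
[0.5649 0.0164 0.03  ] pred 0.5638931836237585 0.015779247762232967
```

Call:
{"method": "arm_command", "body": {"plan": [5.2, 0.4, 0, 0, 0, 0, 0.95, 5.2, 0.4, 0, 0, 0, 0, 0.95, 5.1, 0.4, 0, 0, 0, 0, 0.95, 0, 0, 4, 0, 0, 0, 0.95, 0, 0, 4, 0, 0, 0, 0.95, 0, 0, 1.5, 0, 0, 0, 0.95, 0, 0, 0, 0, 0, 0, 0.95, 0, 0, 0, 0, 0, 0, 0.95]}}

```text
time: 29.05
tool_pos: [0.6048, 0.0487, 0.1003]
ee_rot: [3.141, -0.004, 0.12]
wrist_force: [0.3, 0.1, -3.1]
width: 0.0136
```

```bash
python3 - <<'E'
from h import *
snap('wrist','w17');snap('scene','s17');crop('s17',280,490,190,380,3,'s17c')
E
python3 go.py .6036 .049 .064 .122
```

```text
shift cm [-0.15 -0.    3.66] turn deg [ 0.04 -0.26 -0.05] rows 0.6 0.0 | now [0.6049 0.0492 0.1006] rpy [ 3.141 -0.005  0.121] F [-0.3 -0.3 -3.5] w 0.0136 t 29.15
```

View pics/w17.png

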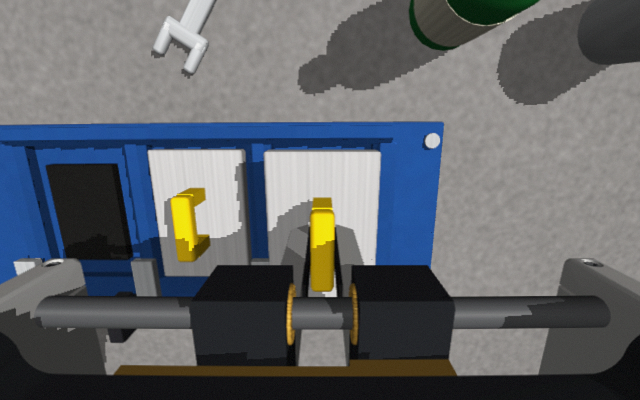

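View pics/s17c.png

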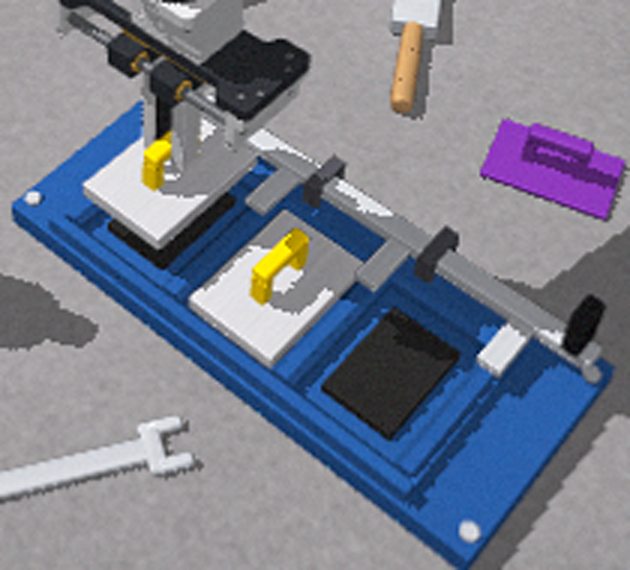

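Looks aligned (plate front edge at v≈151, parallel to frame). Lowering and pressing.

Call:
{"method": "arm_command", "body": {"plan": [-0.1, 0, 1.5, 0, 0, 0, 0.95, 0, 0, 1.2, 0, 0, 0, 0.95, 0, 0, 0.7, 0, 0, 0, 0.95, 0, 0, 0.3, 0, 0, 0, 0.95, 0, 0, 0, 0, 0, 0, 0.95, 0, 0, 0, 0, 0, 0, 0.95]}}

```text
time: 29.9
tool_pos: [0.6023, 0.0493, 0.0616]
ee_rot: [-3.142, 0.0, 0.121]
wrist_force: [-3.0, 0.4, 4.3]
width: 0.0135
```

Call:
{"method": "arm_command", "body": {"plan": [0, 0, 0.4, 0, 0, 0, 0.95, 0, 0, 0.4, 0, 0, 0, 0.95, 0, 0, 0.3, 0, 0, 0, 0.95, 0, 0, 0, 0, 0, 0, 0.95, 0, 0, 0, 0, 0, 0, 0.95]}}

```text
time: 30.52
tool_pos: [0.6027, 0.0493, 0.0555]
ee_rot: [3.141, -0.002, 0.122]
wrist_force: [-11.5, 1.0, 20.6]
width: 0.014
```

Bottomed at 0.0555, as predicted for home. Release, then press on the crossbar top with closed fingers.

Call:
{"method": "arm_command", "body": {"plan": [0, 0, -0.3, 0, 0, 0, 0.95, 0, 0, 0, 0, 0, 0, 0.6, 0, 0, 0, 0, 0, 0, 0.6, 0, 0, -2, 0, 0, 0, 0.6, 0, 0, -3.5, 0, 0, 0, 0.6, 0, 0, -1, 0, 0, 0, 1, 0, 0, 0, 0, 0, 0, 1, 0, 0, 0, 0, 0, 0, 1]}}

```text
time: 31.52
tool_pos: [0.6016, 0.0492, 0.1159]
ee_rot: [-3.141, 0.003, 0.121]
wrist_force: [0.2, 0.3, -0.8]
width: 0.0112
```

```bash
python3 over.py w18 .07
```

```text
[0.6015 0.0492 0.1158] [-3.141e+00  3.000e-03  1.210e-01] below tcp px [322.6 221.2]
ideal bar ends [322.6 189.1] [322.6 251.5]
```

View pics/w18c.png

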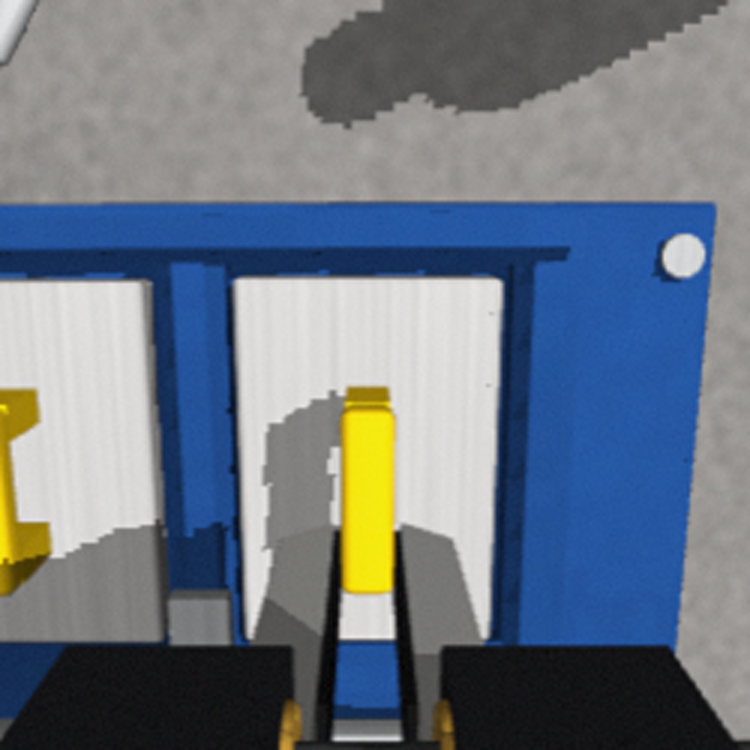

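Call:
{"method": "arm_command", "body": {"plan": [0.3, 0, 0, 0, 0, 0, 1, 0, 0, 1.7, 0, 0, 0, 1, 0, 0, 1.5, 0, 0, 0, 1, 0, 0, 0.5, 0, 0, 0, 1, 0, 0, 0.5, 0, 0, 0, 1, 0, 0, 0.5, 0, 0, 0, 1, 0, 0, 0.3, 0, 0, 0, 1, 0, 0, 0, 0, 0, 0, 1]}}

```text
time: 32.58
tool_pos: [0.604, 0.0496, 0.078]
ee_rot: [3.141, -0.0, 0.122]
wrist_force: [-19.9, -0.3, 37.0]
width: 0.0011
```

Call:
{"method": "arm_command", "body": {"plan": [0, 0, -2, 0, 0, 0, 1, 0, 0, -5, 0, 0, 0, 0.7, 0, 0, -3, 0, 0, 0, 0.4, -2.5, -5.5, 0, 0, 0, 0, 0.4, -2.5, -5.5, 0, 0, 0, 0, 0.4, -2, -5.5, 0, 0, 0, 0, 0.4, -2, -5.5, 0, 0, 0, 0, 0.4, 0, 0, 0, 0, 0, 0, 0.4]}}

```text
time: 33.58
tool_pos: [0.4875, 0.2604, 0.168]
ee_rot: [-3.141, -0.0, 0.128]
wrist_force: [-0.0, 0.1, -0.7]
width: 0.0562
```

```bash
python3 go.py .4815 .322 .15 .122; python3 - <<'E'
from h import *
snap('scene','s19');crop('s19',280,490,190,380,3,'s19c');snap('wrist','w19')
E
```

```text
shift cm [ 0.19 -6.18  1.8 ] turn deg [-0.06 -0.    0.32] rows 1.0 0.0 | now [0.4875 0.2604 0.168 ] rpy [-3.141 -0.     0.128] F [-0.   0.1 -0.7] w 0.0562 t 33.58
```

View pics/s19c.png

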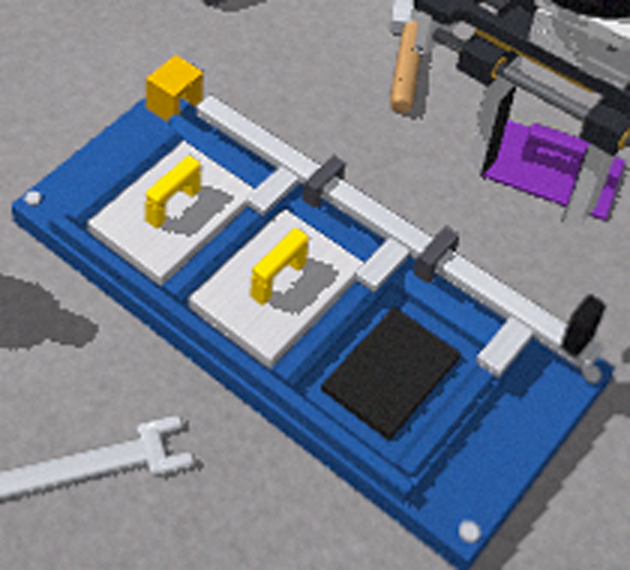

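View pics/w19.png

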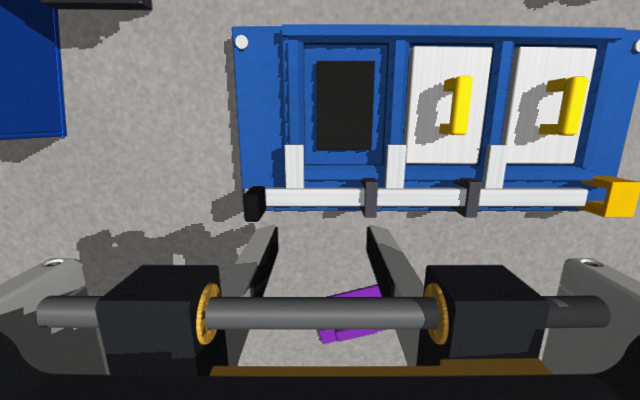

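Call:
{"method": "arm_command", "body": {"plan": [0.1, -3, 0, 0, 0, 0, 0.4, 0.1, -3.1, 0, 0, 0, 0, 0.4, 0, 0, 3, 0, 0, 0, 0.4, 0, 0, 2, 0, 0, 0, 0.4, 0, 0, 0, 0, 0, 0, 0.4]}}

```text
time: 34.3
tool_pos: [0.4839, 0.3158, 0.1155]
ee_rot: [3.139, 0.004, 0.119]
wrist_force: [-0.4, -0.2, 0.6]
width: 0.0567
```

```bash
python3 over.py w20 .0885
```

```text
[0.4846 0.3164 0.1172] [3.141e+00 2.000e-03 1.190e-01] below tcp px [321.8 228.7]
ideal bar ends [321.8 193.9] [321.9 261.4]
```

View pics/w20c.png

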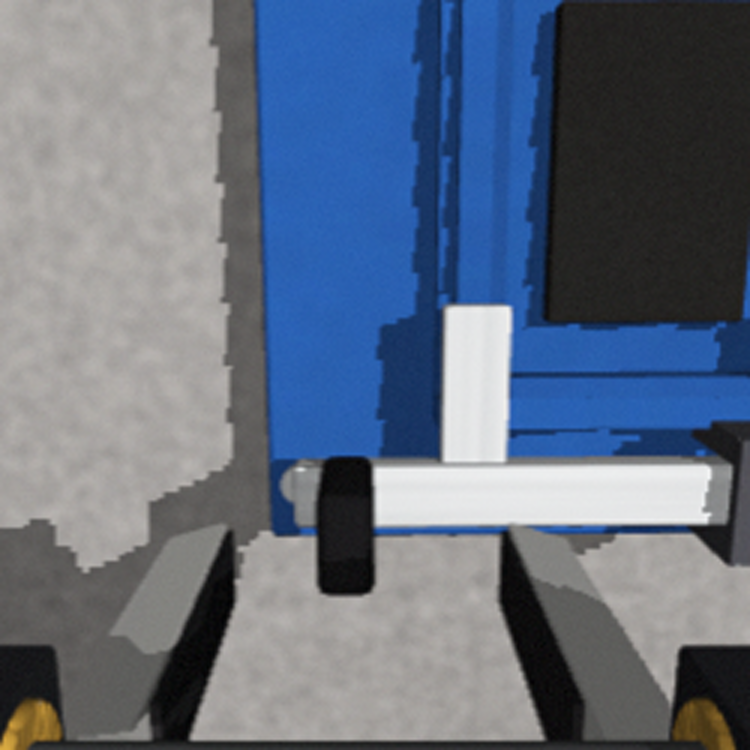

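Call:
{"method": "arm_command", "body": {"plan": [-0.1, -0.5, 1.5, 0, 0, 0, 0.4, 0, 0, 2, 0, 0, 0, 0.4, 0, 0, 1.6, 0, 0, 0, 0.4, 0, 0, 0, 0, 0, 0, 0.9, 0, 0, 0, 0, 0, 0, 0.95, 0, 0, 0, 0, 0, 0, 0.95, 0, 0, 0, 0, 0, 0, 0.95, 0, 0, 0, 0, 0, 0, 0.95]}}

```text
time: 35.35
tool_pos: [0.4832, 0.3208, 0.0675]
ee_rot: [3.138, -0.001, 0.121]
wrist_force: [-0.7, -5.4, 2.8]
width: 0.0138
```

Call:
{"method": "arm_command", "body": {"plan": [0, 0, 0, 0, 0, 0, 0.95, 0, 0, 0, 0, 0, 0, 0.95]}}

```text
time: 35.6
tool_pos: [0.4832, 0.3208, 0.0675]
ee_rot: [3.138, -0.001, 0.121]
wrist_force: [-0.3, -5.5, 2.2]
width: 0.0135
```

Gripped. Push 50 mm home (tool +y), gently.

Call:
{"method": "arm_command", "body": {"plan": [0, 0.8, 0, 0, 0, 0, 0.95, 0, 1, 0, 0, 0, 0, 0.95, 0, 1, 0, 0, 0, 0, 0.95, 0, 1, 0, 0, 0, 0, 0.95, 0, 0.7, 0, 0, 0, 0, 0.95, 0, 0, 0, 0, 0, 0, 0.95, 0, 0, 0, 0, 0, 0, 0.95]}}

```text
time: 36.48
tool_pos: [0.4886, 0.2767, 0.0675]
ee_rot: [3.139, -0.001, 0.121]
wrist_force: [1.5, -2.2, 6.3]
width: 0.0139
```

Call:
{"method": "arm_command", "body": {"plan": [0, 0.4, 0, 0, 0, 0, 0.95, 0, 0.3, 0, 0, 0, 0, 0.95, 0, 0.3, 0, 0, 0, 0, 0.95, 0, 0, 0, 0, 0, 0, 0.95, 0, 0, 0, 0, 0, 0, 0.95]}}

```text
time: 37.1
tool_pos: [0.4894, 0.2712, 0.0675]
ee_rot: [-3.136, -0.002, 0.122]
wrist_force: [0.7, 9.2, 3.3]
width: 0.0141
```

Call:
{"method": "arm_command", "body": {"plan": [0, 0.3, 0, 0, 0, 0, 0.95, 0, 0.3, 0, 0, 0, 0, 0.95, 0, 0, 0, 0, 0, 0, 0.95, 0, 0, 0, 0, 0, 0, 0.95]}}

```text
time: 37.6
tool_pos: [0.4894, 0.2711, 0.0675]
ee_rot: [-3.124, -0.003, 0.124]
wrist_force: [0.9, 24.6, 0.1]
width: 0.0141
```

Hard stop at exactly 50 mm: home. Unload, release, retreat.

Call:
{"method": "arm_command", "body": {"plan": [0, -0.6, 0, 0, 0, 0, 0.95, 0, 0, 0, 0, 0, 0, 0.5, 0, 0, 0, 0, 0, 0, 0.5, 0, 0, 0, 0, 0, 0, 0.5, 0, 0, -3, 0, 0, 0, 0.5, 0, 0, -5, 0, 0, 0, 0.5, -4, 0, -5, 0, 0, 0, 0.5, -4, 0, 0, 0, 0, 0, 0.5]}}

```text
time: 38.6
tool_pos: [0.4123, 0.2588, 0.2005]
ee_rot: [-3.139, -0.008, 0.12]
wrist_force: [0.1, 0.3, -0.3]
width: 0.0473
```

```bash
python3 - <<'E'
from h import *
snap('scene','s21');crop('s21',280,490,190,380,3,'s21c');snap('wrist','w21');snap('top','t21')
print(robot.get_obs()['tool_pos'],robot.get_obs()['wrist_force'])
E
```

```text
[0.40967327 0.25803193 0.19600602] [-0.64546889  0.59030411 -0.28573667]
```

View pics/s21c.png

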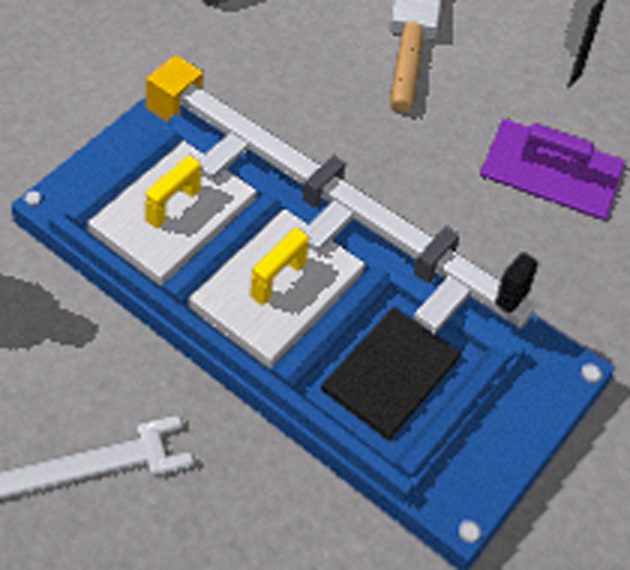

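View pics/w21.png

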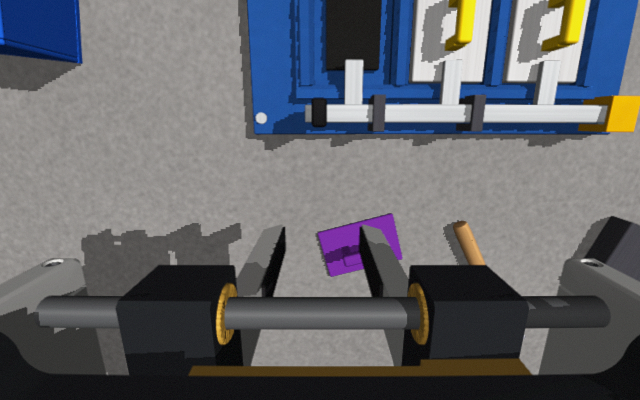

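View pics/s21.png

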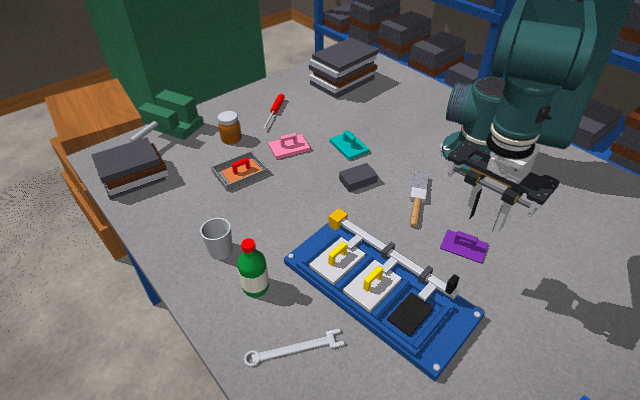

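Call:
{"method": "arm_command", "body": {"plan": [0, 0, 0, 0, 0, 0, 0.5, 0, 0, 0, 0, 0, 0, 0.5]}}

```text
time: 39.0
tool_pos: [0.4113, 0.2583, 0.1948]
ee_rot: [3.141, 0.001, 0.12]
wrist_force: [0.4, 0.6, -0.4]
width: 0.0469
```

```bash
python3 -c "
from bench import close_job
print(close_job())"
```

```text
the job is handed in; nothing more can be done
None
```

I changed the die plates and handed the job in after about 39 s. No check failed.

- **Bolt drawn back:** I pulled it against its stop, peaking at about 40 N at the wrist. It moved only 35 mm because it had not started fully home.
- **Worn plate:** the plate with the red grip lies flat in the grey tray, inside its walls in the last picture.
- **Yellow-grip plates:** only two were there. One is in the middle bay and one in the bay next to the keeper. Pressing each on its crossbar with 35–37 N, the tool stopped at the height expected for a fully home plate.
- **Bolt home:** it slid exactly 50 mm to a hard stop, and I let go of the knob. The last pictures show the tongues over the bays and the tip in the yellow keeper.
- **Left as they were:** the oil bottle, jar and cup are upright, and the pink, turquoise and purple look-alikes were not touched. The arm ended clear of everything.

The only mismatch was the second plate, which sat about 2 mm lower than I had predicted before I pressed it. It still ended at the right height.

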